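# Scan the carton behind the drop-front door

## Task

Lower the cabinet door all the way down until it rests on its stop, under control, without letting it fall. Pick up the scanner and point its window squarely at the middle of the label on the carton inside, about 7 cm away, and hold it steady there for two seconds. Then stand the scanner upright again on the middle of its round pad and close the door fully without slamming it; leave the box, the jar and the ice pack where they are.

Things in the scene. Friction and masses are not known exactly. Their poses are not given: they have to be found in the camera images.
- cabinet: Fixed stainless cabinet, 200 deep (x) x 240 wide (y) x 210 tall, standing on the table. Origin: centre of its underside; its open front faces its own -x at local x = -100. Inner floor at z = 55. The sides and back are steel, 6 to 8 thick; the roof is clear plastic (z 205 to 210) with a steel front edge 12 high, so the opening reaches from z = 55 to 198.
- door (a joint): Angle of the cabinet's bottom-hinged front door (rad): 0 closed and upright, grows as the top comes down towards the cabinet's own -x, 1.22 (70 degrees) fully down on its stop. It starts closed or slightly ajar. The hinge is only slightly stiff: let go at more than about 0.2 it falls. The door is a plate 8 thick, 240 wide, 165 high above the hinge, 0.5 kg.
- door_hinge (a point): Middle of the door's hinge line, 105 in front of the cabinet's origin (its -x) and 50 above the table; the hinge line runs along the cabinet's y. Its z axis points along the door plate from hinge to bar and turns with the door.
- door_bar (a point): Middle of the round grip bar, 16 in diameter, that runs along the door's top edge in the plane of the door, parallel to the hinge and 190 from it. Free between two brackets at 55 to each side of this point; the gap between bar and door edge is 17.
- carton: Brown carton fixed on a grey wedge on the cabinet's inner floor, leaning back; its place along the cabinet's width varies. Its label face is 75 x 90. Origin on the inner floor, axes parallel to the cabinet's. The label's centre is at (-55, 0, 45) in this frame.
- label (a point): Centre of the white barred label (52 x 62) on the carton's slanting face. Its z axis is the label's normal, pointing out of the cabinet's front and up, 50 degrees from vertical.
- scanner: Loose hand scanner, 0.22 kg, 136 tall, standing upright on its reading window. Origin: centre of the window (its underside); it reads straight along its own -z, out of the underside. Head 52 x 52 square up to z = 43, white; above it a square grey grip 34 x 34 from z = 43 to 135, flats along its own x and y.
- pad: Fixed round black pad, 110 in diameter, 8 high, on which the scanner stands. Origin: centre of its underside. It may be to the left or the right of the cabinet.
- box: Bystander: white box 110 x 80 x 60 high, loose; origin at the centre of its underside.
- jar: Bystander: jar, 64 in diameter, 90 high, loose; origin at the centre of its underside.
- icepack: Bystander: flat blue ice pack 160 x 90 x 30 high, loose; origin at the centre of its underside.

How it is judged:
By the outcome, as a careful person would: the job done as asked, in the order asked, and still so for the second after the job is handed in, with the robot touching nothing.
It also fails if it takes over 72 s, if anything falls off the work surface, if the arm or the gripper's body presses on something with over 40 N, if the wrist force passes 120 N, or if a joint passes its speed limit or range.

## Robot

A 6-joint arm with a two-finger parallel gripper is mounted at the origin on the work surface. World frame = base frame: x ahead of the robot, y to its left, z up, the work surface at z = 0. Lengths are in m, angles in degrees, forces in N, time in s.
With the tool pointing down it reaches from about 0.4 to 0.825 m from the base axis. Payload 7 kg.
Tool frame: the origin (TCP) lies between the finger pads; the fingertips stand 22 mm ahead of it and the grasp point (between the pads) lies 3 mm ahead of it; z points along the fingers, y is the direction in which the jaws open and shut (so a half turn about z gives the same grasp; the last joint's range is limited). The gripper opens to 88 mm and grips with 3 to 60 N. Pads are 19 mm wide; open, the fingers measure 130 mm over their backs; the gripper's body (78 mm by 193 mm) begins 47 mm behind the grasp point.
Start: joints at [92.481, 20.546, 0.682, 0, -70.136, -16.507], TCP at [0.164, 0.655, 0.221] pointing down, gripper open.
Joint ranges: [-176.03, 176.03], [-82.01, 121.73], [-58.28, 71.71], [-173.87, 95.51], [-174.79, -0.11], [-173.66, 173.66]. Speed limits (degrees/s): [136.94, 136.94, 172.46, 180, 180, 180].

## Interface

Orientations are given as [roll, pitch, yaw] about the fixed x, y, z axes, in that order (R = Rz(yaw) Ry(pitch) Rx(roll)).
In Python, from plant import telemetry, cams, r gives the robot as it stands.
- The arm moves only by the tool carry_out, never from a script. Its argument "commands" is one flat list of numbers, 5 for each row, row after row: the shift along the world's x, y, z as a fraction of full scale, then the turn about the world's z as a fraction of full scale, then the gripper's target within -1 to 1 (shut at 1, half-way at 0, fully open at -1). In form: [x, y, z, turn, claw, x, y, z, turn, claw, ...]. A call has 1 to 8 rows; each row shifts and turns the commanded pose from where the row before left it; what a row does not reach is not made up. Full scale, the value 1, is 0.04 m for a shift and 4 degrees for a turn. A row lasts 1/10 s, in which the tool goes at most 50 mm and 8.59 degrees, less where a joint would pass 70% of its speed; a pose out of reach is approached as far as the arm can. A call with a number of a shift or a turn outside -1 to 1 is refused whole. A call with a gripper value outside its range is refused whole. The fingers move at their own pace and stop on an object; "grip_force" is the grip in N (left out, the last holds). Time passes only in rows, so rows that do not move let the fingers close. It gives the time, the measured TCP pose, the force and the opening at its end, in the units of the state.
- telemetry.get_state(): the state, without advancing time (a new reading comes with each control period).
- cams.capture(name): name is "scene" or "side" or "wrist"; returns a dict with "frame" (420x560x3 uint8, red, green, blue), "camera_matrix" (3x3 intrinsics, pixels), "camera_from_world" (4x4, takes a point from world to camera coordinates); the wrist camera has in their place "mount" (4x4, takes a point from camera to tool coordinates, whose origin is the TCP and whose axes are the flange's). Camera axes: x right, y down, z forward; pixel columns grow to the right and rows downward; lengths in m; the calibration is good to about 2 mm. The wrist camera is an equidistant fisheye: a pixel r from the principal point sees the ray r / f radians off the axis. A picture is of the moment at which its call begins: read the wrist's pose just before it. There is no depth.
- r.close_job(): hands the job in, once; it reports no verdict.
The state is a dict: "time_s": time; "joints": joint angles; "qd": joint speeds; "joint_torque": joint torques, N m; "tcp_pos": TCP position; "eef_rot": TCP orientation; "contact_force": force on the tool from outside, world axes, zero at the start; "moment": the same for the moment, N m; "gripper_width": finger opening in m.
Only numpy, scipy, OpenCV 4.12 (cv2) and the standard library are available. Lean on these libraries where they do the work, as an engineer would, in place of code of your own. Each camera call takes 0.05 s, during which the arm holds its last target. There are 200 camera calls.

## Working session

There is one attempt and no reset: what is moved stays moved. The work goes in short steps, Python scripts to look and compute and a tool call to move; the robot and the scene stay as the last step left them, time stands still between calls to the robot, and variables do not carry over. Pictures are saved under pics/ and viewed, about 8 in all and at most 12, crops included, and the job is handed in when it is done.

Besides the shell and the picture viewer there is one more tool, called after "Request:" in YAML: its name, and indented under it one key for each argument. carry_out: Moves the arm, as the interface text tells. Shift numbers are shares of 0.04 m and turn numbers shares of 4 degrees, none past 1 either way. Its arguments: {"type":"object","properties":{"commands":{"type":"array"},"grip_force":{"type":"number"}},"required":["commands"]}

```bash
mkdir -p pics; python3 - <<'E'
from plant import telemetry, cams, r
import cv2,numpy as np,pickle
s=telemetry.get_state(); print(s)
d={n:cams.capture(n) for n in("scene","side","wrist")}
pickle.dump((s,d),open('cap0.pkl','wb'))
for n in d:
    cv2.imwrite(f'pics/{n}0.png',d[n]["frame"][:,:,::-1])
    print(n,{k:np.round(v,4).tolist() for k,v in d[n].items() if k!='frame'})
E
```

```text
{'time_s': 0.0, 'joints': array([ 9.24817439e+01,  2.05911952e+01,  6.34251137e-01, -2.09666760e-02,
       -7.01352512e+01, -1.65066607e+01]), 'qd': array([-0.03945545,  0.05674908, -0.00819916, -0.09109233,  0.01057126,
        0.06440012]), 'joint_torque': array([ 3.23603099e-04, -5.82720530e+01,  2.93052185e+01,  6.99720025e+00,
        7.01768513e-03, -1.64316734e-04]), 'tcp_pos': array([0.16348539, 0.65439368, 0.22012636]), 'eef_rot': array([ 1.79906004e+02, -7.30010025e-03, -1.40320512e+01]), 'contact_force': array([ 0.42648917,  0.86314354, -0.45973198]), 'moment': array([-0.02765339,  0.00711658,  0.0161639 ]), 'gripper_width': 0.08751132676055741}
scene {'camera_matrix': [[417.906, 0.0, 284.7507], [0.0, 417.906, 207.3358], [0.0, 0.0, 1.0]], 'camera_from_world': [[-0.0624, 0.998, -0.0048, 0.0504], [0.9443, 0.0575, -0.324, -0.496], [-0.3231, -0.0248, -0.946, 1.4374], [0.0, 0.0, 0.0, 1.0]]}
side {'camera_matrix': [[485.6701, 0.0, 278.2243], [0.0, 485.6701, 220.2669], [0.0, 0.0, 1.0]], 'camera_from_world': [[0.4608, -0.8875, -0.0087, -0.2991], [-0.843, -0.4345, -0.3172, 0.5252], [0.2777, 0.1534, -0.9483, 1.3406], [0.0, 0.0, 0.0, 1.0]]}
wrist {'camera_matrix': [[325.1923, 0.0, 277.0751], [0.0, 325.1923, 212.3567], [0.0, 0.0, 1.0]], 'mount': [[0.0002, -0.9682, -0.2503, 0.0663], [1.0, -0.0001, 0.0009, -0.0], [-0.0009, -0.2503, 0.9682, -0.1631], [0.0, 0.0, 0.0, 1.0]]}
```

View pics/scene0.png

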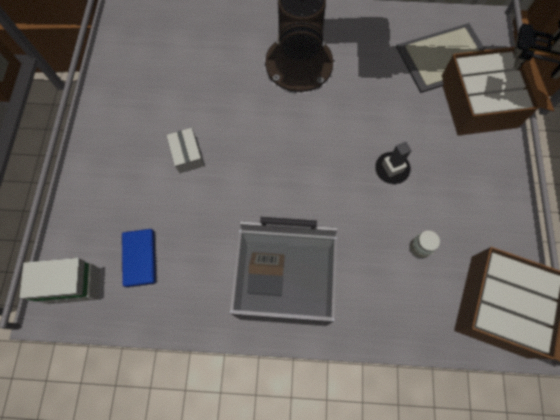

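View pics/side0.png

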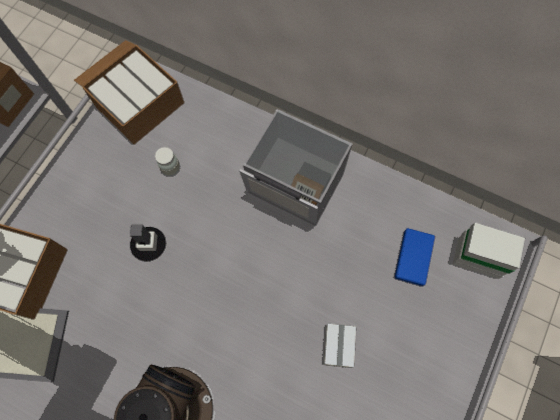

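```bash
python3 - <<'E'
import cv2,numpy as np,pickle
s,d=pickle.load(open('cap0.pkl','rb'))
a=d['scene']['frame'];b=d['side']['frame']
def c(f,x,y,w,h,W,H): return cv2.resize(f[y:y+h,x:x+w],(W,H),interpolation=cv2.INTER_CUBIC)
t=np.hstack([c(a,220,205,130,120,400,369),c(b,230,105,130,120,400,369)])
u=np.hstack([c(a,365,135,70,50,322,230),c(b,110,215,70,50,322,230)])
u=np.hstack([u,np.zeros((230,156,3),np.uint8)])
cv2.imwrite('pics/crop1.png',np.vstack([t,u])[:,:,::-1])
E
```

```text
(no output)
```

View pics/crop1.png

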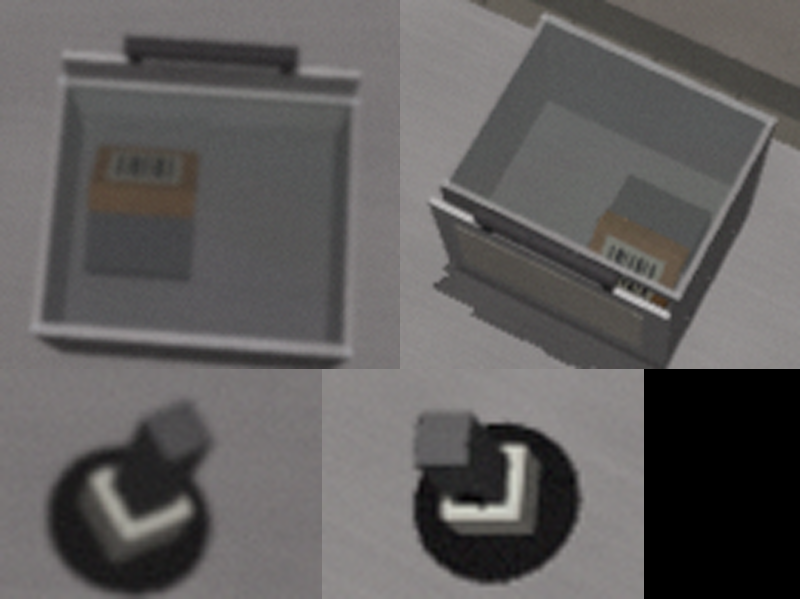

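```bash
cat > h.py <<'E'
import numpy as np
from scipy.optimize import least_squares
def proj(c,P):
    P=np.atleast_2d(P); q=P@c['camera_from_world'][:3,:3].T+c['camera_from_world'][:3,3]
    k=q@c['camera_matrix'].T; return k[:,:2]/k[:,2:]
def ray(c,uv,z):
    M=c['camera_from_world'];R=M[:3,:3];o=-R.T@M[:3,3]
    d=R.T@np.linalg.solve(c['camera_matrix'],[uv[0],uv[1],1]); return o+d*(z-o[2])/d[2]
def Rz(a): a=np.radians(a); return np.array([[np.cos(a),-np.sin(a),0],[np.sin(a),np.cos(a),0],[0,0,1]])
E
python3 - <<'E'
from h import *
import pickle
s,d=pickle.load(open('cap0.pkl','rb'));A,B=d['scene'],d['side']
k=400/130
pa=lambda x,y:np.array([220+x/k,205+y/k])-.5
pb=lambda x,y:np.array([230+x/k,105+y/k])-.5
# local corners
bl=[.1,-.12,.21];br=[.1,.12,.21];fl=[-.1,-.12,.21];fr=[-.1,.12,.21]
obs=[(A,bl,pa(33,334)),(A,br,pa(351,355)),(B,br,pb(145,15)),(B,bl,pb(375,122)),(B,fl,pb(272,297)),(B,fr,pb(43,185))]
f=lambda p:np.concatenate([(proj(c,Rz(p[2])@np.array(l)+[p[0],p[1],0])[0]-o) for c,l,o in obs])
r=least_squares(f,[.75,0,0]);print(r.x,np.round(r.fun,1))
p=r.x
Rc=Rz(p[2]);w2c=lambda w:Rc.T@(w-[p[0],p[1],0])
# label centre by triangulation: scene (145,166), side (632-400,257)
def tri(u,v):
    g=lambda X:np.r_[proj(A,X)[0]-u,proj(B,X)[0]-v]; q=least_squares(g,[.6,0,.1]);return q.x,q.fun
for nm,u,v in[('label',pa(146,166),pb(232,258)),('barL',pa(125,50),pb(472-400,218)),('barR',pa(298,60),pb(616-400,285))]:
    X,e=tri(u,v);print(nm,X,w2c(X),np.round(e,1))
k2=322/70
sa=lambda x,y:np.array([365+x/k2,135+(y-369)/k2])-.5
sb=lambda x,y:np.array([110+(x-322)/k2,215+(y-369)/k2])-.5
print('pad',ray(A,sa(130,520),.008),ray(B,sb(497,503),.008))
print('top',ray(A,sa(182,431),.143),ray(B,sb(444,438),.143))
h=[ray(A,sa(*q),.051) for q in[(93,480),(130,536),(190,505)]];print(h)
print(np.degrees(np.arctan2(*(h[1]-h[0])[1::-1])),np.degrees(np.arctan2(*(h[2]-h[1])[1::-1])))
h=[ray(B,sb(*q),.051) for q in[(443,512),(524,512),(519,447)]]
print(np.degrees(np.arctan2(*(h[1]-h[0])[1::-1])),np.degrees(np.arctan2(*(h[2]-h[1])[1::-1])))
h=[ray(B,sb(*q),.143) for q in[(420,413),(475,413),(467,464),(416,466)]]
for i in range(4):print(np.degrees(np.arctan2(*(h[(i+1)%4]-h[i])[1::-1])))
E
```

```text
[ 0.76362379 -0.00152677 -0.71736285] [-0.5 -0.3  0.3  0.9 -0.6 -0.7  0.  -0.5  1.5  1.7 -1.6 -0. ]
label [ 0.7132587  -0.05321669  0.12617447] [-0.04971398 -0.05231644  0.12617447] [-0.6  0.1 -0.6 -0.1]
barL [ 0.64204288 -0.01125614  0.28895869] [-0.12144957 -0.01125081  0.28895869] [23.6 -6.4 27.   4.8]
barR [0.64556877 0.01146344 0.17094802] [-0.1182084   0.01151115  0.17094802] [-23.5   6.4 -26.2  -4.8]
pad [0.37733125 0.30982214 0.008     ] [0.3762862  0.30840863 0.008     ]
top [0.37924982 0.30912634 0.143     ] [0.38035798 0.30695416 0.143     ]
[array([0.37015411, 0.27551556, 0.051     ]), array([0.40889598, 0.29889848, 0.051     ]), array([0.3843864 , 0.33845837, 0.051     ])]
31.113369804589485 121.78054672320565
-62.700747527799024 36.306155332994706
-62.724768284600884
-156.04523604432066
119.63431520980038
28.84518852200825
```

```bash
python3 - <<'E'
from h import *
import pickle
s,d=pickle.load(open('cap0.pkl','rb'));A,B=d['scene'],d['side'];k=400/130
pa=lambda x,y:np.array([220+x/k,205+y/k])-.5
pb=lambda x,y:np.array([230+x/k,105+y/k])-.5
for u,v in[(pa(125,50),pb(216,285)),(pa(298,60),pb(72,218))]:
    q=least_squares(lambda X:np.r_[proj(A,X)[0]-u,proj(B,X)[0]-v],[.6,0,.1]);print(q.x,q.fun)
E
```

```text
[ 0.64379702 -0.06899475  0.23288575] [-0.07509831  0.02033102 -0.08458228 -0.01198447]
[0.64297651 0.06891579 0.23270572] [ 0.72503009 -0.19857372  0.82049779  0.17960714]
```

Request:
carry_out:
  commands: [0.58, -0.8, 0.4, -0.96, -1, 0.58, -0.8, 0.4, -0.96, -1, 0.58, -0.8, 0.4, -0.96, -1, 0.58, -0.8, 0.4, -0.96, -1, 0.58, -0.8, 0.4, -0.96, -1, 0.58, -0.8, 0.4, -0.96, -1, 0.58, -0.8, 0.4, -0.96, -1, 0.58, -0.8, 0.4, -0.96, -1]

```text
time_s: 0.95
tcp_pos: [0.3497, 0.3973, 0.3497]
eef_rot: [180.0, 0.0, -44.9]
contact_force: [1.0, 0.4, -1.3]
gripper_width: 0.0875
```

Request:
carry_out:
  commands: [0.61, -0.83, 0, -0.955, -1, 0.61, -0.83, 0, -0.955, -1, 0.61, -0.83, 0, -0.955, -1, 0.61, -0.83, 0, -0.955, -1, 0.61, -0.83, 0, -0.955, -1, 0.61, -0.83, 0, -0.955, -1]

```text
time_s: 1.55
tcp_pos: [0.4962, 0.1981, 0.3491]
eef_rot: [-180.0, 0.0, -67.8]
contact_force: [0.5, 1.0, 0.1]
gripper_width: 0.0876
```

Request:
carry_out:
  commands: [0.61, -0.83, 0, -0.955, -1, 0.61, -0.83, 0, -0.955, -1, 0.61, -0.83, 0, -0.955, -1, 0.61, -0.83, 0, -0.955, -1, 0.61, -0.83, 0, -0.955, -1, 0.61, -0.83, 0, -0.955, -1, 0, 0, 0, 0, -1, 0, 0, 0, 0, -1]

```text
time_s: 2.35
tcp_pos: [0.6421, -0.0006, 0.3479]
eef_rot: [179.9, -0.0, -90.7]
contact_force: [-0.0, -0.1, -0.1]
gripper_width: 0.0878
```

```bash
python3 - <<'E'
from plant import telemetry, cams, r
import cv2
s=telemetry.get_state(); print(s['time_s'],s['tcp_pos'],s['eef_rot'],s['joints'])
cv2.imwrite('pics/w1.png',cams.capture('wrist')['frame'][:,:,::-1])
E
```

```text
2.35 [ 6.42129416e-01 -5.79968925e-04  3.47922088e-01] [ 1.79895924e+02 -1.93082277e-02 -9.06910033e+01] [ 1.73187558e+01  1.46913345e+01  8.59647197e+00 -1.38916247e-02
 -8.40100836e+01 -1.80083143e+01]
```

View pics/w1.png

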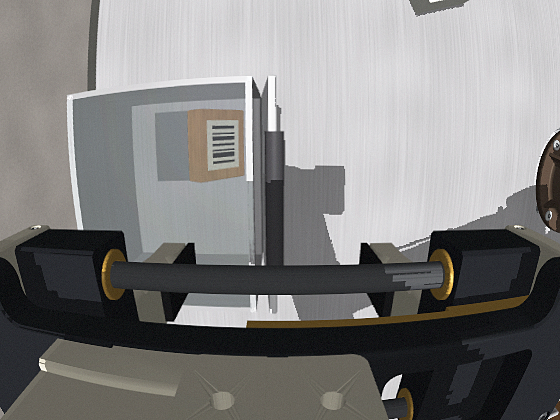

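Request:
carry_out:
  commands: [0, 0, -0.6, 0, -1, 0, 0, -0.6, 0, -1, 0, 0, -0.6, 0, -1, 0, 0, -0.4, 0, -1, 0, 0, -0.3, 0, 0.4, 0, 0, 0, 0, 0.4, 0, 0, 0, 0, 0.4, 0, 0, 0, 0, 0.4]
  grip_force: 10

```text
time_s: 3.2
tcp_pos: [0.6425, 0.0008, 0.2504]
eef_rot: [-179.9, 0.0, -90.6]
contact_force: [0.3, -0.2, 0.2]
gripper_width: 0.0608
```

```bash
python3 - <<'E'
import numpy as np
hx=.6586
th=np.radians(np.r_[5,np.linspace(8,70,28)])
w=np.interp(np.degrees(th),[0,25,50,70],[.0264,.0264,.08,.088])
bx=hx-.19*np.sin(th);bz=.05+.19*np.cos(th)
x=bx-.008+w/2; z=bz+.009
# in opening phase; while w=.0264 before contact of outer: same
for i in range(len(th)): 
    print(round(np.degrees(th[i])),np.round([x[i],z[i]],3), np.round([(x[i]-x[i-1])/.04,(z[i]-z[i-1])/.04,1-w[i]/.044],2) if i else '')
E
```

```text
5 [0.647 0.248] 
8 [0.637 0.247] [-0.25 -0.03  0.4 ]
10 [0.63  0.246] [-0.19 -0.03  0.4 ]
13 [0.622 0.244] [-0.19 -0.04  0.4 ]
15 [0.615 0.243] [-0.18 -0.05  0.4 ]
17 [0.608 0.241] [-0.18 -0.05  0.4 ]
19 [0.6   0.238] [-0.18 -0.06  0.4 ]
22 [0.593 0.235] [-0.18 -0.07  0.4 ]
24 [0.586 0.232] [-0.18 -0.07  0.4 ]
26 [0.581 0.229] [-0.14 -0.08  0.33]
29 [0.577 0.226] [-0.11 -0.09  0.22]
31 [0.572 0.222] [-0.1  -0.09  0.11]
33 [0.568 0.218] [-0.1 -0.1 -0. ]
36 [0.565 0.214] [-0.1  -0.11 -0.11]
38 [0.561 0.209] [-0.09 -0.11 -0.23]
40 [0.558 0.204] [-0.09 -0.12 -0.34]
42 [0.554 0.199] [-0.08 -0.13 -0.45]
45 [0.551 0.194] [-0.08 -0.13 -0.56]
47 [0.548 0.188] [-0.07 -0.14 -0.67]
49 [0.546 0.183] [-0.07 -0.14 -0.79]
52 [0.542 0.177] [-0.1  -0.15 -0.83]
54 [0.538 0.171] [-0.1  -0.15 -0.85]
56 [0.534 0.165] [-0.1  -0.16 -0.87]
59 [0.53  0.158] [-0.09 -0.16 -0.9 ]
61 [0.527 0.152] [-0.08 -0.16 -0.92]
63 [0.524 0.145] [-0.08 -0.17 -0.94]
65 [0.521 0.138] [-0.07 -0.17 -0.96]
68 [0.518 0.131] [-0.06 -0.17 -0.98]
70 [0.516 0.124] [-0.06 -0.18 -1.  ]
```

Request:
carry_out:
  commands: [0, 0, 0, 0, 0.4, 0, 0, 0, 0, 0.4, 0, 0, 0, 0, 0.4, 0, 0, 0, 0, 0.4, 0, 0, 0, 0, 0.4, 0, 0, 0, 0, 0.4]

```text
time_s: 3.8
tcp_pos: [0.642, 0.0004, 0.249]
eef_rot: [180.0, -0.0, -90.6]
contact_force: [-0.5, 0.6, -0.2]
gripper_width: 0.0266
```

Request:
carry_out:
  commands: [-0.17, 0, -0.03, 0, 0.4, -0.18, 0, -0.04, 0, 0.4, -0.18, 0, -0.04, 0, 0.4, -0.18, 0, -0.05, 0, 0.4, -0.18, 0, -0.06, 0, 0.4, -0.18, 0, -0.06, 0, 0.4, -0.17, 0, -0.07, 0, 0.4, -0.17, 0, -0.07, 0, 0.4]

```text
time_s: 4.6
tcp_pos: [0.585, 0.0005, 0.2321]
eef_rot: [-180.0, 0.0, -90.6]
contact_force: [-0.3, -0.1, 0.1]
gripper_width: 0.0262
```

```bash
python3 - <<'E'
from plant import telemetry, cams, r
import cv2,numpy as np
s=telemetry.get_state(); print(s['time_s'],s['tcp_pos'],s['contact_force'],s['gripper_width'])
w=cams.capture('wrist')['frame'];b=cams.capture('side')['frame'][80:290,180:460]
cv2.imwrite('pics/w2.png',np.hstack([cv2.resize(w,(400,300)),cv2.resize(b,(400,300))])[:,:,::-1])
E
```

```text
4.6 [5.84990946e-01 4.61460447e-04 2.32080968e-01] [-0.32305818 -0.10187858  0.14390976] 0.026228693704091866
```

View pics/w2.png

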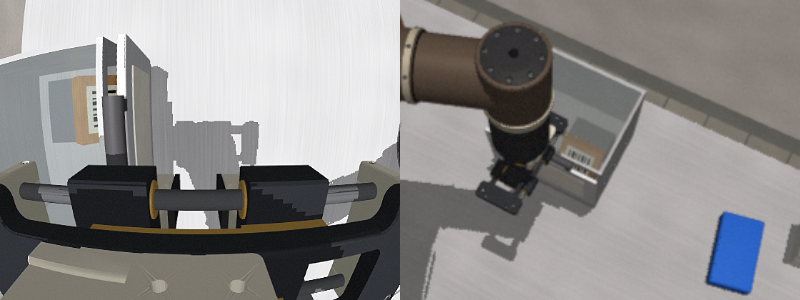

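```bash
python3 - <<'E'
from plant import cams
import cv2,numpy as np
w=cams.capture('wrist')['frame'];np.save('w2.npy',w)
cv2.imwrite('pics/w3.png',cv2.resize(w[60:330,100:440],(800,635))[:600,:,::-1])
E
```

```text
(no output)
```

View pics/w3.png

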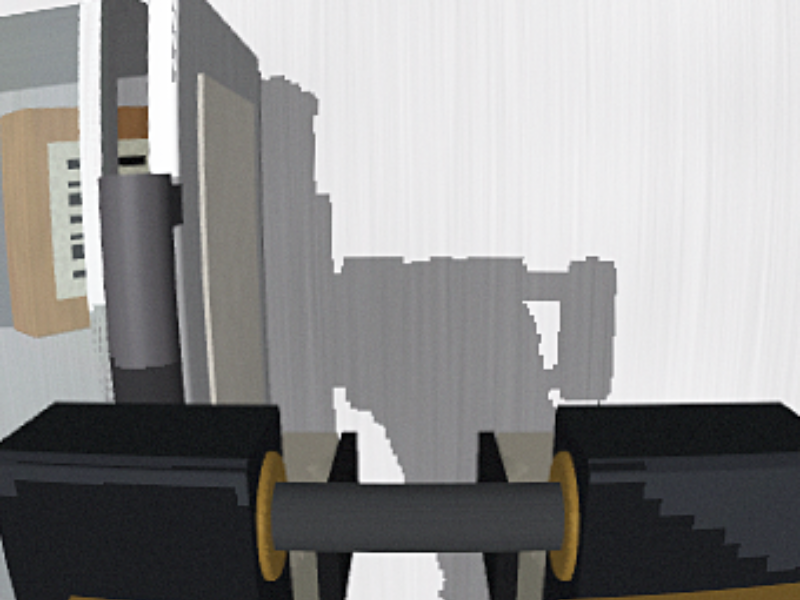

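Request:
carry_out:
  commands: [0, 0, 0.6, 0, -0.2, 0, 0, 0.6, 0, -0.2, 0.7, 0, 0, 0, -0.2, 0.75, 0, 0, 0, -0.2, 0, 0, -0.4, 0, -0.2, 0, 0, -0.4, 0, -0.2, 0, 0, 0, 0, -0.2]

```text
time_s: 5.45
tcp_pos: [0.6428, 0.0003, 0.2455]
eef_rot: [179.7, -0.0, -90.6]
contact_force: [0.1, -0.3, 0.0]
gripper_width: 0.0526
```

Request:
carry_out:
  commands: [0, 0, 0, 0, 1, 0, 0, 0, 0, 1, 0, 0, 0, 0, 1, 0, 0, 0, 0, 1, 0, 0, 0, 0, 1, 0, 0, 0, 0, 1, 0, 0, 0, 0, 1, 0, 0, 0, 0, 1]

```text
time_s: 6.25
tcp_pos: [0.6436, 0.0005, 0.2483]
eef_rot: [180.0, -0.0, -90.6]
contact_force: [1.0, -0.6, 0.2]
gripper_width: 0.0007
```

Request:
carry_out:
  commands: [0, 0, -0.12, 0, 1, 0, 0, -0.1, 0, 1, 0, 0, 0, 0, 1]

```text
time_s: 6.55
tcp_pos: [0.6454, 0.0005, 0.2421]
eef_rot: [-179.7, -0.0, -90.5]
contact_force: [0.1, 1.1, 12.9]
gripper_width: 0.0004
```

Request:
carry_out:
  commands: [0, 0, 0.4, 0, 0, 0, 0, 0.5, 0, 0, 0, 0, 0, 0, 0, 0, 0, 0, 0, 0, 0, 0, 0, 0, 0, 0, 0, 0, 0, 0, 0, 0, 0, 0, 0, 0, 0, -0.3, 0, 0]
  grip_force: 5

```text
time_s: 7.35
tcp_pos: [0.6444, 0.0005, 0.2644]
eef_rot: [-179.9, 0.0, -90.6]
contact_force: [0.5, -0.4, -0.6]
gripper_width: 0.0436
```

Request:
carry_out:
  commands: [0, 0, -0.3, 0, 0, 0, 0, -0.3, 0, 0, 0, 0, -0.3, 0, 0, 0, 0, 0, 0, 0, 0, 0, 0, 0, 0]

```text
time_s: 7.85
tcp_pos: [0.6436, 0.0003, 0.2271]
eef_rot: [180.0, -0.0, -90.6]
contact_force: [-0.6, -0.1, 0.7]
gripper_width: 0.0439
```

Request:
carry_out:
  commands: [0, 0, 0, 0, 1, 0, 0, 0, 0, 1, 0, 0, 0, 0, 1, 0, 0, 0, 0, 1, 0, 0, 0, 0, 1, 0, 0, 0, 0, 1]

```text
time_s: 8.45
tcp_pos: [0.6438, 0.0005, 0.2278]
eef_rot: [-180.0, 0.0, -90.6]
contact_force: [0.1, -1.7, 2.2]
gripper_width: 0.0155
```

Request:
carry_out:
  commands: [-0.18, 0, -0.02, 0, 1, -0.18, 0, -0.03, 0, 1, -0.18, 0, -0.04, 0, 1, -0.18, 0, -0.05, 0, 1, -0.17, 0, -0.05, 0, 1, -0.17, 0, -0.06, 0, 1, -0.17, 0, -0.07, 0, 1, -0.17, 0, -0.07, 0, 1]

```text
time_s: 9.25
tcp_pos: [0.587, 0.0008, 0.2117]
eef_rot: [-180.0, 0.0, -90.6]
contact_force: [-0.8, 3.9, 0.8]
gripper_width: 0.0161
```

```bash
python3 - <<'E'
import numpy as np
from plant import telemetry
s=telemetry.get_state(); print(s['tcp_pos'],s['contact_force'],s['gripper_width'])
x0,_,z0=s['tcp_pos'];hx=.6605
t0=np.degrees(np.arcsin((hx-x0)/.19));print(t0, z0-(.05+.19*np.cos(np.radians(t0))))
td=np.linspace(t0,72,25);th=np.radians(td)
w=np.interp(td,[t0,52,72],[.016,.08,.088])
x=hx-.19*np.sin(th)-.008+w/2; z=.05+.19*np.cos(th)-.012
for i in range(1,len(th)):print(round(td[i]),np.round([x[i],z[i]],3),np.round([(x[i]-x[i-1])/.04,(z[i]-z[i-1])/.04,1-w[i]/.044],2))
E
```

```text
[0.58700162 0.00075662 0.21170063] [-0.83939176  3.93784348  0.76250695] 0.01607185923060692
22.757618546868073 -0.013507778287840333
25 [0.583 0.21 ] [-0.1  -0.07  0.53]
27 [0.579 0.207] [-0.1  -0.07  0.43]
29 [0.575 0.204] [-0.09 -0.08  0.33]
31 [0.572 0.201] [-0.09 -0.08  0.23]
33 [0.568 0.197] [-0.09 -0.09  0.13]
35 [0.565 0.194] [-0.08 -0.1   0.02]
37 [0.562 0.19 ] [-0.08 -0.1  -0.08]
39 [0.558 0.185] [-0.08 -0.11 -0.18]
41 [0.555 0.181] [-0.07 -0.11 -0.28]
43 [0.553 0.176] [-0.07 -0.11 -0.38]
45 [0.55  0.172] [-0.07 -0.12 -0.49]
47 [0.548 0.167] [-0.06 -0.12 -0.59]
49 [0.545 0.162] [-0.06 -0.13 -0.69]
51 [0.543 0.156] [-0.05 -0.13 -0.79]
54 [0.54  0.151] [-0.08 -0.13 -0.83]
56 [0.536 0.145] [-0.09 -0.14 -0.85]
58 [0.533 0.14 ] [-0.08 -0.14 -0.87]
60 [0.53  0.134] [-0.08 -0.15 -0.89]
62 [0.527 0.128] [-0.07 -0.15 -0.91]
64 [0.524 0.122] [-0.07 -0.15 -0.93]
66 [0.522 0.116] [-0.06 -0.15 -0.94]
68 [0.52  0.109] [-0.06 -0.16 -0.96]
70 [0.518 0.103] [-0.05 -0.16 -0.98]
72 [0.516 0.097] [-0.05 -0.16 -1.  ]
```

Request:
carry_out:
  commands: [-0.1, 0, -0.07, 0, 0.53, -0.1, 0, -0.07, 0, 0.43, -0.09, 0, -0.08, 0, 0.33, -0.09, 0, -0.08, 0, 0.23, -0.09, 0, -0.09, 0, 0.13, -0.08, 0, -0.1, 0, 0.02, -0.08, 0, -0.1, 0, -0.08, -0.08, 0, -0.11, 0, -0.18]

```text
time_s: 10.05
tcp_pos: [0.5588, 0.0004, 0.1835]
eef_rot: [180.0, -0.0, -90.6]
contact_force: [-1.6, -0.0, 1.1]
gripper_width: 0.0492
```

Request:
carry_out:
  commands: [-0.07, 0, -0.11, 0, -0.28, -0.07, 0, -0.11, 0, -0.38, -0.07, 0, -0.12, 0, -0.49, -0.06, 0, -0.12, 0, -0.59, -0.06, 0, -0.13, 0, -0.69, -0.05, 0, -0.13, 0, -0.79, -0.08, 0, -0.13, 0, -0.83, -0.09, 0, -0.14, 0, -0.85]

```text
time_s: 10.85
tcp_pos: [0.537, 0.0004, 0.1438]
eef_rot: [-180.0, -0.0, -90.6]
contact_force: [-2.4, 0.1, -0.7]
gripper_width: 0.0805
```

```bash
python3 - <<'E'
from plant import telemetry, cams
import cv2,numpy as np
s=telemetry.get_state(); print(s['tcp_pos'],s['contact_force'],s['gripper_width'])
w=cams.capture('wrist')['frame']
cv2.imwrite('pics/w4.png',w[:,:,::-1])
E
```

```text
[5.36994043e-01 4.42318117e-04 1.43765058e-01] [-2.38796977  0.14152647 -0.74745682] 0.08048079776250541
```

View pics/w4.png

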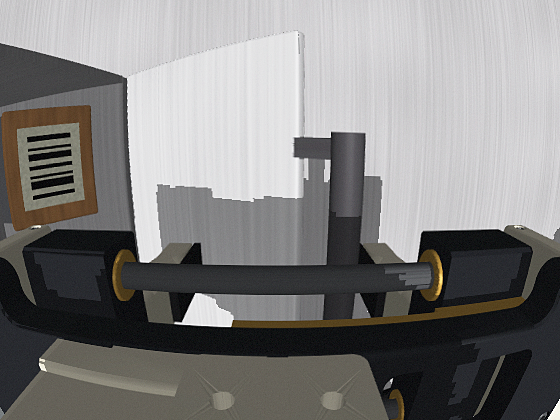

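Request:
carry_out:
  commands: [-0.08, 0, -0.14, 0, -0.87, -0.08, 0, -0.15, 0, -0.89, -0.07, 0, -0.15, 0, -0.91, -0.07, 0, -0.15, 0, -0.93, -0.06, 0, -0.15, 0, -0.94, -0.06, 0, -0.16, 0, -0.96, -0.05, 0, -0.16, 0, -0.98, -0.05, 0, -0.12, 0, -1]

```text
time_s: 11.7
tcp_pos: [0.5169, 0.0006, 0.0967]
eef_rot: [-179.9, 0.0, -90.6]
contact_force: [0.6, 1.0, -0.2]
gripper_width: 0.0874
```

Request:
carry_out:
  commands: [-0.1, 0, 0, 0, -1, -0.1, 0, 0, 0, -1, -0.1, 0, 0, 0, -1]

```text
time_s: 12.0
tcp_pos: [0.5048, 0.0006, 0.0976]
eef_rot: [-179.9, 0.0, -90.6]
contact_force: [-0.3, 0.1, -0.6]
gripper_width: 0.0877
```

```bash
python3 - <<'E'
from plant import telemetry, cams
import cv2,numpy as np,pickle
s=telemetry.get_state(); print(s['tcp_pos'],s['contact_force'],s['gripper_width'])
w=cams.capture('wrist');pickle.dump((s,w),open('w5.pkl','wb'))
a=cams.capture('scene')['frame'][200:330,210:360]
f=w['frame'][:,:400]
cv2.imwrite('pics/w5.png',np.hstack([cv2.resize(f,(440,462)),cv2.resize(a,(360,462))])[:,:,::-1])
E
```

```text
[0.50478425 0.00057897 0.0975624 ] [-0.28847454  0.07304601 -0.60682104] 0.08768399757045504
```

View pics/w5.png

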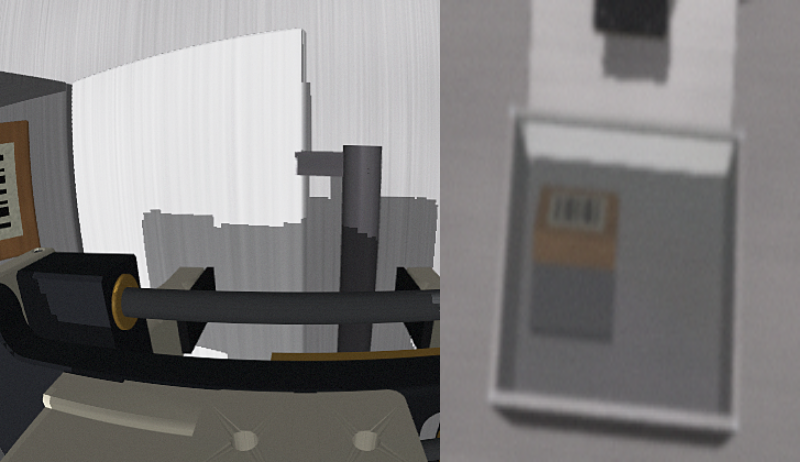

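```bash
cat >> h.py <<'E'
from scipy.spatial.transform import Rotation as Ro
def wray(c,pos,rpy,uv):
    K=c['camera_matrix'];d=np.array([uv[0]-K[0,2],uv[1]-K[1,2]])/K[0,0];r=np.hypot(*d)
    v=np.r_[d/r*np.sin(r),np.cos(r)];M=c['mount'];R=Ro.from_euler('xyz',rpy,degrees=True).as_matrix()
    return np.array(pos)+R@M[:3,3],R@M[:3,:3]@v
E
python3 - <<'E'
from h import *
import cv2,pickle
s,d=pickle.load(open('cap0.pkl','rb'));A=d['scene']; W=d['wrist']
w=cv2.imread('pics/w4.png'); 
cab=np.array([.7636,-.0015,0]);R=Rz(-.717)
# label corners seen in w4 (white area)
sub=w[90:240,0:110].astype(int); g=sub.min(2)>150
m=((sub[:,:,0]>130)&(abs(sub[:,:,2]-sub[:,:,0])<45)).astype(np.uint8)
m=cv2.morphologyEx(m,cv2.MORPH_CLOSE,np.ones((15,9)))
n,l,st,ce=cv2.connectedComponentsWithStats(m);
for i in range(1,n):
    if st[i,4]>400:print(st[i],ce[i]+[0,90])
i=1+np.argmax([st[j,4] if st[j,0]+st[j,2]<105 else 0 for j in range(1,n)])
q=cv2.boxPoints(cv2.minAreaRect(np.argwhere(l==i)[:,::-1].astype(np.float32)))+[0,90];print(q)
pos,rpy=[.537,.00044,.1438],[180,0,-90.6]
for uv in [ce[i]+[0,90]]+[(20,140),(78,129),(85,199),(26,207),(51,163)]:
    o,v=wray(W,pos,rpy,uv); 
    # intersect with local label plane passing (xl,.,.1) unknown xl: report at y=-.0545
    O=R.T@(o-cab);V=R.T@v
    t=(.1-O[2])/V[2]; print(np.round(uv,1),'at z=.1 local',np.round(O+t*V,4), 't',round(t,3))
for uv in [(267.1,258.8)]:
    X=ray(A,uv,.1);print('scene z=.1',R.T@(X-cab))
E
```

```text
[  18   33   64   85 3572] [ 50.54731243 163.05207167]
[[ 16.65045357 126.75663757]
 [ 77.97787476 122.6681366 ]
 [ 83.40266418 204.03981018]
 [ 22.07524109 208.12831116]]
[ 50.5 163.1] at z=.1 local [-0.0545 -0.052   0.1   ] t 0.269
[ 20 140] at z=.1 local [-0.0213 -0.073   0.1   ] t 0.291
[ 78 129] at z=.1 local [-0.0837 -0.0752  0.1   ] t 0.251
[ 85 199] at z=.1 local [-0.0852 -0.0236  0.1   ] t 0.254
[ 26 207] at z=.1 local [-0.02   -0.0178  0.1   ] t 0.296
[ 51 163] at z=.1 local [-0.055  -0.0521  0.1   ] t 0.269
scene z=.1 [-0.05469777 -0.05212978  0.1       ]
```

Request:
carry_out:
  commands: [0, 0, 0.9, 0, -1, 0, 0, 1, 0, -1, 0, 0, 1, 0, -1, 0, 0, 1, 0, -1, -0.2, 0.5, 1, 0.8, -1, -0.4, 0.9, 0.3, 0.9, -1, -0.4, 0.9, 0, 0.9, -1, -0.4, 0.9, 0, 0.9, -1]

```text
time_s: 12.9
tcp_pos: [0.448, 0.1296, 0.3062]
eef_rot: [-179.9, 0.1, -76.5]
contact_force: [1.1, 1.2, -0.0]
gripper_width: 0.0873
```

Request:
carry_out:
  commands: [-0.4, 0.9, 0, 0.9, -1, -0.4, 0.9, 0, 0.9, -1, -0.4, 0.9, 0, 0.9, -1, -0.4, 0.9, 0, 0.9, -1, -0.17, 0.9, 0, 0.45, -1, 0, 0, 0, 0, -1]

```text
time_s: 13.5
tcp_pos: [0.3768, 0.3118, 0.305]
eef_rot: [-180.0, 0.0, -60.1]
contact_force: [-0.1, -0.8, -1.0]
gripper_width: 0.0879
```

```bash
python3 - <<'E'
from plant import telemetry, cams
import cv2,numpy as np,pickle
s=telemetry.get_state(); print(s['tcp_pos'],s['eef_rot'],s['contact_force'],s['joints'])
w=cams.capture('wrist');pickle.dump((s,w),open('w6.pkl','wb'))
b=cams.capture('scene')['frame'][200:330,210:360]
cv2.imwrite('pics/w6.png',w['frame'][:,:,::-1])
E
```

```text
[0.37682202 0.31184809 0.30499143] [-1.79965639e+02  2.51861331e-02 -6.01372760e+01] [-0.07603237 -0.81587417 -1.01623838] [ 6.26950960e+01 -2.15311566e-02 -1.39838531e+01 -2.61077001e-03
 -7.59951507e+01 -3.28317487e+01]
```

View pics/w6.png

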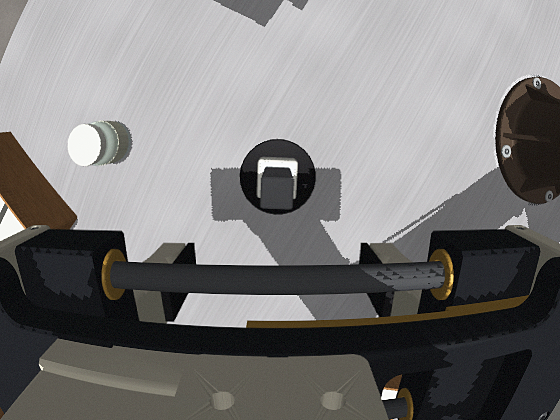

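```bash
python3 - <<'E'
from h import *
import pickle,cv2
s,w=pickle.load(open('w6.pkl','rb'))
f=w['frame']
cv2.imwrite('pics/w6c.png',cv2.resize(f[130:225,230:325],(760,760),interpolation=cv2.INTER_NEAREST)[:,:,::-1][:600])
def at(uv,z):
    o,v=wray(w,s['tcp_pos'],s['eef_rot'],uv);return np.round(o+v*(z-o[2])/v[2],4)
m=(f[130:225,230:325].max(2)<50).astype(np.uint8)
hsv=f[130:225,230:325].astype(int)
wh=hsv.min(2)>170
ys,xs=np.nonzero(wh[25:80,20:75]);print('white',xs.min()+250,xs.max()+250,ys.min()+155)
for r in range(178,214,3):print(r,f[r,262:296:3].mean(1).round())
print('rowprofile',[(r,int(f[r,277].mean())) for r in range(136,220,2)])
print('top',at((277,195),.144),'pad L/R/T',at((241,176),.008),at((315,176),.008),at((278,139),.008))
E
```

```text
white 258 296 159
178 [ 57.  65.  68.  66.  66.  69.  66.  66.  65.  68.  95. 159.]
181 [ 61.  70.  73.  78.  70.  70.  71.  69.  67.  67.  62. 159.]
184 [ 59.  68.  73.  68.  68.  69.  71.  70.  69.  69.  59. 159.]
187 [ 63.  70.  72.  69.  70.  71.  67.  70.  66.  66.  53. 149.]
190 [ 64.  65.  67.  67.  69.  71.  67.  68.  67.  72.  48. 131.]
193 [ 64.  68.  72.  70.  68.  70.  65.  67.  68.  68.  43. 124.]
196 [ 68.  66.  70.  66.  64.  67.  68.  69.  68.  64.  57. 121.]
199 [66. 66. 68. 67. 66. 65. 71. 66. 68. 71. 50.  3.]
202 [67. 68. 66. 63. 62. 64. 68. 67. 69. 67. 49. 17.]
205 [64. 65. 70. 69. 68. 68. 67. 67. 67. 65. 46. 11.]
208 [24. 39. 59. 60. 59. 58. 56. 63. 65. 60. 14.  6.]
211 [ 73.  16.   7.  12.  12.  13.  15.  12.  17.   9.  44. 112.]
rowprofile [(136, 202), (138, 173), (140, 42), (142, 58), (144, 55), (146, 51), (148, 52), (150, 50), (152, 54), (154, 49), (156, 46), (158, 112), (160, 225), (162, 250), (164, 249), (166, 251), (168, 36), (170, 54), (172, 49), (174, 44), (176, 41), (178, 68), (180, 70), (182, 69), (184, 69), (186, 67), (188, 67), (190, 70), (192, 68), (194, 73), (196, 67), (198, 68), (200, 67), (202, 63), (204, 65), (206, 64), (208, 58), (210, 9), (212, 5), (214, 69), (216, 111), (218, 102)]
top [0.3768 0.3106 0.144 ] pad L/R/T [0.4217 0.3358 0.008 ] [0.3298 0.283  0.008 ] [0.4019 0.2639 0.008 ]
```

View pics/w6c.png

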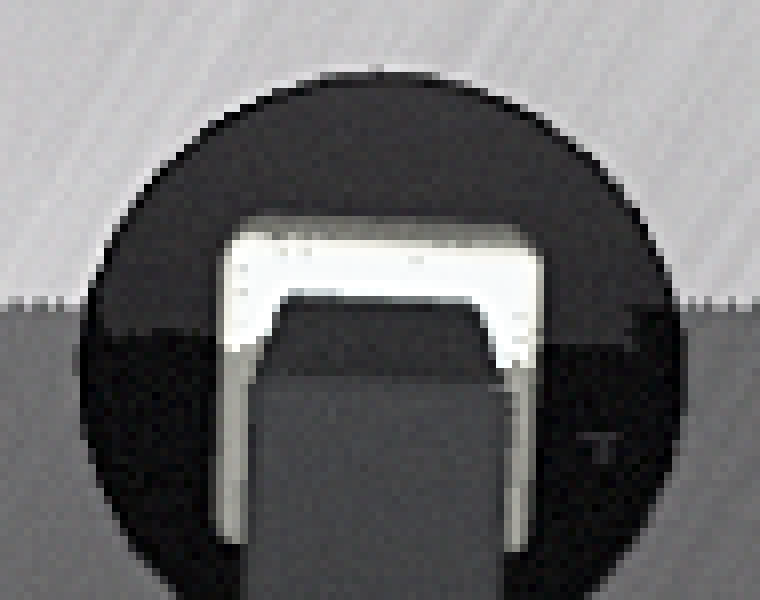

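Request:
carry_out:
  commands: [0.03, -0.08, -0.9, 0, -1, 0, 0, -0.9, 0, -1, 0, 0, -0.9, 0, -1, 0, 0, -0.9, 0, -1, 0, 0, -0.8, 0, -1, 0, 0, -0.6, 0, -1, 0, 0, -0.37, 0, -1, 0, 0, 0, 0, -1]
  grip_force: 4

```text
time_s: 14.4
tcp_pos: [0.3785, 0.3031, 0.0887]
eef_rot: [179.8, -0.1, -60.5]
contact_force: [-0.2, -0.5, 0.2]
gripper_width: 0.0877
```

Request:
carry_out:
  commands: [0, 0, 0, 0, 1, 0, 0, 0, 0, 1, 0, 0, 0, 0, 1, 0, 0, 0, 0, 1, 0, 0, 0, 0, 1, 0, 0, 0, 0, 1, 0, 0, 0, 0, 1, 0, 0, 0, 0, 1]

```text
time_s: 15.2
tcp_pos: [0.3789, 0.3054, 0.0904]
eef_rot: [-180.0, 0.0, -60.4]
contact_force: [0.6, -0.1, 0.9]
gripper_width: 0.0345
```

Request:
carry_out:
  commands: [0, 0, 0, 0, 1, 0, 0, 0, 0, 1]

```text
time_s: 15.4
tcp_pos: [0.3789, 0.3054, 0.0904]
eef_rot: [-180.0, 0.0, -60.4]
contact_force: [1.2, 0.0, 0.9]
gripper_width: 0.034
```

```bash
python3 - <<'E'
import numpy as np
t=np.radians(np.linspace(0,50,17));g=.102
u=-.026*np.cos(t)+g*np.sin(t);z=.026*np.sin(t)+g*np.cos(t)
du=np.diff(u)/.04;dz=np.diff(z)/.04
for a,b in zip(du,dz):print(np.round([-.5*a,.866*a,b],3).tolist())
E
```

```text
[-0.07, 0.121, 0.032]
[-0.071, 0.123, 0.024]
[-0.071, 0.123, 0.016]
[-0.072, 0.124, 0.008]
[-0.072, 0.124, 0.001]
[-0.072, 0.124, -0.007]
[-0.071, 0.124, -0.015]
[-0.071, 0.123, -0.023]
[-0.07, 0.121, -0.03]
[-0.069, 0.12, -0.038]
[-0.068, 0.118, -0.046]
[-0.067, 0.116, -0.053]
[-0.065, 0.113, -0.06]
[-0.063, 0.11, -0.067]
[-0.061, 0.107, -0.074]
[-0.059, 0.103, -0.081]
```

Request:
carry_out:
  commands: [-0.07, 0.121, 0.02, 0, 1, -0.071, 0.123, 0.015, 0, 1, -0.071, 0.123, 0.01, 0, 1, -0.072, 0.124, 0, 0, 1, -0.072, 0.124, -0.005, 0, 1, -0.072, 0.124, -0.012, 0, 1, -0.071, 0.124, -0.02, 0, 1, -0.071, 0.123, -0.025, 0, 1]

```text
time_s: 16.2
tcp_pos: [0.3558, 0.3453, 0.0896]
eef_rot: [-180.0, 0.0, -60.4]
contact_force: [1.4, 0.6, 2.1]
gripper_width: 0.034
```

Request:
carry_out:
  commands: [-0.07, 0.121, -0.03, 0, 1, -0.069, 0.12, -0.038, 0, 1, -0.068, 0.118, -0.046, 0, 1, -0.067, 0.116, -0.053, 0, 1, -0.065, 0.113, -0.06, 0, 1, -0.063, 0.11, -0.067, 0, 1, -0.061, 0.107, -0.074, 0, 1, -0.059, 0.103, -0.081, 0, 1]

```text
time_s: 17.0
tcp_pos: [0.3349, 0.3815, 0.0714]
eef_rot: [-180.0, 0.0, -60.4]
contact_force: [-0.6, 1.0, 2.1]
gripper_width: 0.0341
```

Request:
carry_out:
  commands: [0, 0, 0, 0, 1, 0, 0, 0, 0, 1]
  grip_force: 45

```text
time_s: 17.2
tcp_pos: [0.3349, 0.3813, 0.0714]
eef_rot: [180.0, 0.0, -60.4]
contact_force: [0.4, 2.2, -0.6]
gripper_width: 0.034
```

```bash
python3 - <<'E'
from plant import telemetry, cams
import cv2,numpy as np,pickle
s=telemetry.get_state(); print(s['tcp_pos'],s['eef_rot'],s['contact_force'],s['gripper_width'])
d={n:cams.capture(n) for n in('wrist','scene','side')};pickle.dump((s,d),open('w7.pkl','wb'))
a=d['scene']['frame'][110:210,350:460];b=d['side']['frame'][185:285,80:190]
w=d['wrist']['frame'][120:420,100:460]
cv2.imwrite('pics/w7.png',np.vstack([np.hstack([cv2.resize(x,(330,300),interpolation=cv2.INTER_CUBIC) for x in (a,b)]+[np.zeros((300,140,3),np.uint8)]),np.hstack([cv2.resize(w,(360,300)),np.zeros((300,440,3),np.uint8)])])[:,:,::-1])
E
```

```text
[0.33494585 0.38133542 0.07140664] [ 1.79999651e+02  1.50385331e-02 -6.03742613e+01] [ 0.35886877  2.16806582 -0.61118405] 0.03403460905907692
```

View pics/w7.png

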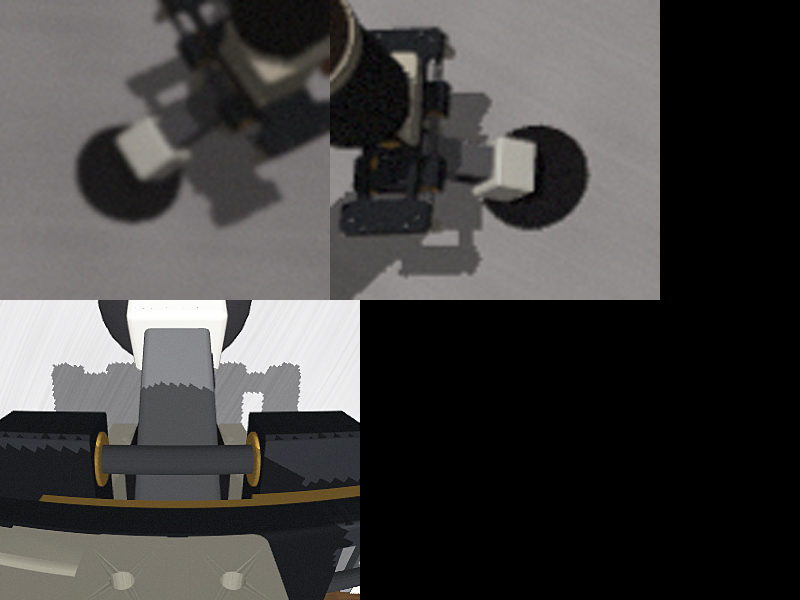

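```bash
python3 - <<'E'
import pickle,numpy as np
s,d=pickle.load(open('w7.pkl','rb'));f=d['wrist']['frame'].astype(int).mean(2).astype(int)
print([(r,f[r,277]) for r in range(84,160)])
for r in range(88,196,6):
    row=f[r,210:345]; print(r,[ (210+i,row[i],row[i+1]) for i in range(134) if abs(row[i+1]-row[i])>35])
E
```

```text
[(84, np.int64(80)), (85, np.int64(9)), (86, np.int64(1)), (87, np.int64(179)), (88, np.int64(255)), (89, np.int64(253)), (90, np.int64(250)), (91, np.int64(250)), (92, np.int64(250)), (93, np.int64(250)), (94, np.int64(250)), (95, np.int64(250)), (96, np.int64(250)), (97, np.int64(251)), (98, np.int64(250)), (99, np.int64(250)), (100, np.int64(250)), (101, np.int64(251)), (102, np.int64(250)), (103, np.int64(250)), (104, np.int64(251)), (105, np.int64(251)), (106, np.int64(250)), (107, np.int64(251)), (108, np.int64(251)), (109, np.int64(251)), (110, np.int64(251)), (111, np.int64(250)), (112, np.int64(251)), (113, np.int64(251)), (114, np.int64(251)), (115, np.int64(251)), (116, np.int64(251)), (117, np.int64(251)), (118, np.int64(251)), (119, np.int64(251)), (120, np.int64(251)), (121, np.int64(251)), (122, np.int64(251)), (123, np.int64(251)), (124, np.int64(251)), (125, np.int64(251)), (126, np.int64(251)), (127, np.int64(251)), (128, np.int64(251)), (129, np.int64(251)), (130, np.int64(252)), (131, np.int64(253)), (132, np.int64(254)), (133, np.int64(254)), (134, np.int64(254))
[... 4034 characters left out ...]
), (310, np.int64(120), np.int64(72)), (311, np.int64(72), np.int64(0)), (312, np.int64(0), np.int64(251)), (319, np.int64(225), np.int64(175)), (320, np.int64(175), np.int64(233))]
184 [(211, np.int64(169), np.int64(126)), (224, np.int64(121), np.int64(158)), (235, np.int64(152), np.int64(238)), (241, np.int64(249), np.int64(90)), (311, np.int64(99), np.int64(32)), (312, np.int64(32), np.int64(106)), (313, np.int64(106), np.int64(242)), (318, np.int64(229), np.int64(149)), (343, np.int64(181), np.int64(229))]
190 [(240, np.int64(155), np.int64(110)), (242, np.int64(80), np.int64(122)), (311, np.int64(117), np.int64(74)), (312, np.int64(74), np.int64(32)), (313, np.int64(32), np.int64(141))]
```

```bash
cat > fit.py <<'E'
from h import *
import pickle
s,d=pickle.load(open('w7.pkl','rb'));c=d['wrist'];K=c['camera_matrix'];M=c['mount']
def wproj(p):
    q=M[:3,:3].T@(p-M[:3,3]);r=np.hypot(q[0],q[1]);a=np.arctan2(r,q[2])
    return K[:2,2]+K[0,0]*a*q[:2]/r
def pt(p,s_,n,y):
    t=p[0];a=np.array([-np.sin(t),0,-np.cos(t)]);nr=np.array([np.cos(t),0,-np.sin(t)])
    return np.array([p[1],y,p[2]])+s_*a+n*nr
def res(p):
    e=[wproj(pt(p,0,.026,0))[1]-87,wproj(pt(p,.043,.026,0))[1]-137.5,wproj(pt(p,.043,.017,0))[1]-147.7]
    w=lambda s_,n,h:wproj(pt(p,s_,n,h))[0]-wproj(pt(p,s_,n,-h))[0]
    e+=[w(.043,.026,.026)-101,w(.002,.026,.026)-90.5,w(.043,.017,.017)-66]
    return np.array(e)
E
python3 - <<'E'
from fit import *
r=least_squares(res,[.87,-.05,.06]);print(np.degrees(r.x[0]),r.x[1:],r.fun.round(1))
p=r.x;R=Ro.from_euler('xyz',s['eef_rot'],degrees=True).as_matrix()
for n,s_,nn in[('origin',0,0),('lower edge',0,-.026),('top',.136,0)]:print(n,s['tcp_pos']+R@pt(p,s_,nn,0))
E
```

```text
44.20634748583937 [0.07446023 0.05021682] [-0.8 -0.6  1.3  1.9 -2.3 -1.1]
origin [0.37174717 0.31662046 0.02117028]
lower edge [0.36253152 0.33282577 0.00304681]
top [0.32488514 0.39902754 0.1186845 ]
```

```bash
python3 - <<'E'
from fit import *
R=Ro.from_euler('xyz',s['eef_rot'],degrees=True).as_matrix()
for td in (42,46,50,54):
    t=np.radians(td);q=least_squares(lambda v:res([t,*v]),[.07,.05]);p=[t,*q.x]
    print(td,q.fun.round(1),[np.round((s['tcp_pos']+R@pt(p,*k,0)),3) for k in((0,-.026),(0,0))])
A,B=d['scene'],d['side']
# white head blob in scene / side with projected predicted corners
import cv2
for nm,C,(x0,y0,x1,y1) in(('scene',A,(380,140,415,180)),('side',B,(120,220,165,260))):
    f=C['frame'][y0:y1,x0:x1].astype(int);g=f.mean(2);m=((g>125)&(f.max(2)-f.min(2)<45)).astype(np.uint8)
    n,l,st,ce=cv2.connectedComponentsWithStats(m);print(nm,[(st[i]+[x0,y0,0,0,0],ce[i]+[x0,y0]) for i in range(1,n) if st[i,4]>30])
    for td in(44,50):
        t=np.radians(td);q=least_squares(lambda v:res([t,*v]),[.07,.05]);p=[t,*q.x]
        W=lambda s_,n,y:s['tcp_pos']+R@pt(p,s_,n,y)
        print(td,'upper face corners',[proj(C,W(s_,.026,y))[0].round(1).tolist() for s_,y in((0,-.026),(0,.026),(.043,.026),(.043,-.026))])
E
```

```text
42 [ 0.6 -1.4  1.   2.4 -2.5 -0.7] [array([0.361, 0.335, 0.004]), array([0.371, 0.318, 0.021])]
46 [-1.8  0.1  1.5  1.5 -2.2 -1.4] [array([0.363, 0.331, 0.002]), array([0.372, 0.316, 0.021])]
50 [-4.   1.6  1.9  0.6 -1.9 -2.1] [array([0.365, 0.328, 0.001]), array([0.374, 0.313, 0.021])]
54 [-6.   3.   2.2 -0.3 -1.6 -2.8] [array([ 0.367,  0.324, -0.001]), array([0.375, 0.311, 0.02 ])]
scene [(array([390, 149,  18,  19, 201]), array([398.17910448, 158.27363184]))]
44 upper face corners [[396.6, 171.0], [387.8, 157.0], [398.8, 148.5], [407.9, 162.7]]
50 upper face corners [[396.1, 171.1], [387.3, 157.1], [398.9, 148.7], [408.0, 162.8]]
side [(array([128, 220,  37,  30, 535]), array([144.40934579, 231.20747664])), (array([156, 251,   9,   9,  36]), array([161.63888889, 256.63888889]))]
44 upper face corners [[148.3, 232.4], [147.5, 249.0], [134.4, 246.7], [135.4, 229.7]]
50 upper face corners [[148.8, 232.2], [148.0, 248.9], [134.2, 246.9], [135.2, 229.9]]
```

Request:
carry_out:
  commands: [0, 0, 0.4, 0, 1, 0, 0, 0.8, 0, 1, 0, 0, 0.9, 0, 1, 0, 0, 0.9, 0, 1, 0, 0, 0.9, 0, 1, 0.1, -0.3, 0.9, 0.5, 1, 0.275, -0.72, 0.2, 0.95, 1, 0.275, -0.72, 0, 0.95, 1]

```text
time_s: 18.15
tcp_pos: [0.3608, 0.3105, 0.2724]
eef_rot: [-180.0, 0.1, -50.6]
contact_force: [0.2, -0.4, -2.9]
gripper_width: 0.0335
```

Request:
carry_out:
  commands: [0.275, -0.72, 0, 0.95, 1, 0.275, -0.72, 0, 0.95, 1, 0.275, -0.72, 0, 0.95, 1, 0.275, -0.72, 0, 0.95, 1, 0.275, -0.72, 0, 0.95, 1, 0.275, -0.72, 0, 0.95, 1, 0.275, -0.72, 0, 0.95, 1, 0.275, -0.72, 0, 0.95, 1]

```text
time_s: 18.95
tcp_pos: [0.4478, 0.0791, 0.2704]
eef_rot: [179.9, 0.2, -20.3]
contact_force: [1.2, 0.2, -3.1]
gripper_width: 0.0337
```

Request:
carry_out:
  commands: [0.275, -0.72, 0, 0.95, 1, 0.275, -0.72, 0, 0.95, 1, 0.275, -0.72, 0, 0.95, 1, 0.275, -0.72, 0, 0.95, 1, 0.17, -0.42, 0, 0.85, 1, 0, 0, 0, 0.27, 1, 0, 0, 0, 0, 1]

```text
time_s: 19.65
tcp_pos: [0.4986, -0.0514, 0.2704]
eef_rot: [180.0, 0.2, -0.8]
contact_force: [-0.0, -0.3, -2.8]
gripper_width: 0.0338
```

```bash
python3 - <<'E'
from plant import telemetry, cams
import numpy as np,pickle
s=telemetry.get_state(); print(s['time_s'],s['tcp_pos'],s['eef_rot'],s['contact_force'],s['gripper_width'])
c=cams.capture('wrist');f=c['frame'].astype(int).mean(2).astype(int);pickle.dump((s,c),open('w8.pkl','wb'))
print([(r,int(f[r,277])) for r in range(76,98)],[(r,int(f[r,277])) for r in range(130,156)])
for r in (94,112,136,154,184):
    row=f[r,210:345]; print(r,[ (210+i,int(row[i]),int(row[i+1])) for i in range(134) if abs(row[i+1]-row[i])>35])
E
```

```text
19.65 [ 0.49862636 -0.05141344  0.27037233] [179.99647791   0.18503584  -0.82832532] [-0.0250892  -0.31923644 -2.84679201] 0.0338138026534693
[(76, 244), (77, 243), (78, 243), (79, 245), (80, 245), (81, 244), (82, 242), (83, 250), (84, 255), (85, 0), (86, 0), (87, 87), (88, 251), (89, 247), (90, 240), (91, 240), (92, 240), (93, 240), (94, 240), (95, 240), (96, 240), (97, 239)] [(130, 244), (131, 248), (132, 250), (133, 251), (134, 252), (135, 252), (136, 252), (137, 249), (138, 245), (139, 241), (140, 235), (141, 230), (142, 232), (143, 231), (144, 232), (145, 231), (146, 237), (147, 232), (148, 124), (149, 109), (150, 112), (151, 120), (152, 117), (153, 114), (154, 116), (155, 118)]
94 [(231, 250, 177), (232, 177, 222), (321, 200, 243)]
112 [(229, 223, 182), (230, 182, 222), (324, 201, 249), (337, 231, 185)]
136 [(225, 255, 153), (226, 153, 199), (227, 199, 249), (325, 246, 204), (327, 187, 244)]
154 [(229, 216, 172), (243, 252, 85), (309, 72, 247), (324, 190, 252), (339, 244, 194)]
184 [(234, 158, 112), (241, 136, 34), (311, 83, 19), (312, 19, 83), (313, 83, 137), (341, 156, 206)]
```

Request:
carry_out:
  commands: [0, 0, -0.5, 0, 1, 0, 0, -0.55, 0, 1, 0, 0, -0.55, 0, 1, 0, 0, -0.43, 0, 1, 0.4, 0, 0, 0, 1, 0.5, 0, 0, 0, 1, 0.4, 0, 0, 0, 1, 0.3, 0, 0, 0, 1]

```text
time_s: 20.5
tcp_pos: [0.5642, -0.05, 0.1902]
eef_rot: [-180.0, 0.0, -0.7]
contact_force: [-0.1, 0.4, -2.7]
gripper_width: 0.0337
```

Request:
carry_out:
  commands: [0.25, 0, 0, 0, 1, 0.12, 0, 0, 0, 1, 0, 0, 0, 0, 1]

```text
time_s: 20.8
tcp_pos: [0.5788, -0.0508, 0.1902]
eef_rot: [180.0, 0.0, -0.7]
contact_force: [-0.8, -0.4, -2.8]
gripper_width: 0.0335
```

```bash
python3 - <<'E'
from plant import telemetry, cams
import numpy as np,pickle,cv2
s=telemetry.get_state(); print(s['time_s'],s['tcp_pos'],s['eef_rot'],s['contact_force'],s['gripper_width'])
d={n:cams.capture(n) for n in('wrist','scene','side')};pickle.dump((s,d),open('w9.pkl','wb'))
a=d['scene']['frame'][200:320,215:345];b=d['side']['frame'][90:240,210:370];w=d['wrist']['frame'][0:300,80:480]
cv2.imwrite('pics/w9.png',np.vstack([np.hstack([cv2.resize(x,(400,300),interpolation=cv2.INTER_CUBIC) for x in (a,b)]),np.hstack([w,np.zeros((300,400,3),np.uint8)])])[:,:,::-1])
E
```

```text
20.8 [ 0.57881844 -0.05077408  0.19019202] [ 1.79998123e+02  2.77177761e-02 -7.09678034e-01] [-0.82355255 -0.43306042 -2.82323246] 0.0335388319282295
```

View pics/w9.png

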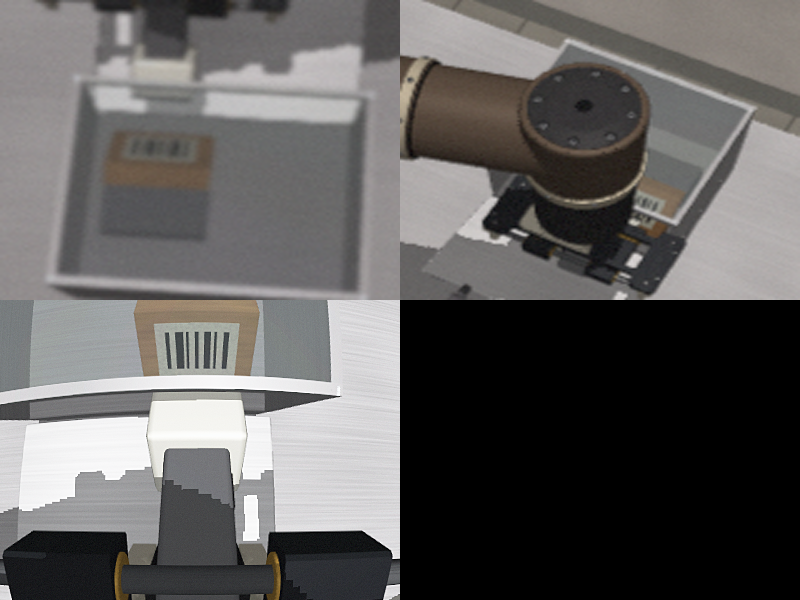

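Request:
carry_out:
  commands: [-0.03, -0.03, -0.02, 0, 1, 0, 0, 0, 0, 1, 0, 0, 0, 0, 1, 0, 0, 0, 0, 1, 0, 0, 0, 0, 1, 0, 0, 0, 0, 1, 0, 0, 0, 0, 1, 0, 0, 0, 0, 1]

```text
time_s: 21.75
tcp_pos: [0.5776, -0.0522, 0.1896]
eef_rot: [180.0, 0.0, -0.7]
contact_force: [-0.9, -0.9, -3.4]
gripper_width: 0.0336
```

Request:
carry_out:
  commands: [0, 0, 0, 0, 1, 0, 0, 0, 0, 1, 0, 0, 0, 0, 1, 0, 0, 0, 0, 1, 0, 0, 0, 0, 1, 0, 0, 0, 0, 1, 0, 0, 0, 0, 1, 0, 0, 0, 0, 1]

```text
time_s: 22.55
tcp_pos: [0.5775, -0.0522, 0.1896]
eef_rot: [-180.0, -0.0, -0.7]
contact_force: [-0.0, 0.3, -2.4]
gripper_width: 0.0336
```

Request:
carry_out:
  commands: [0, 0, 0, 0, 1, 0, 0, 0, 0, 1, 0, 0, 0, 0, 1, 0, 0, 0, 0, 1, 0, 0, 0, 0, 1, 0, 0, 0, 0, 1, 0, 0, 0, 0, 1, 0, 0, 0, 0, 1]

```text
time_s: 23.35
tcp_pos: [0.5776, -0.0522, 0.1896]
eef_rot: [-180.0, -0.0, -0.7]
contact_force: [0.8, -0.6, -2.1]
gripper_width: 0.0336
```

Request:
carry_out:
  commands: [0, 0, 0, 0, 1, 0, 0, 0, 0, 1, 0, 0, 0, 0, 1, 0, 0, 0, 0, 1]

```text
time_s: 23.75
tcp_pos: [0.5775, -0.0522, 0.1896]
eef_rot: [180.0, 0.0, -0.7]
contact_force: [0.7, 0.7, -3.0]
gripper_width: 0.034
```

```bash
python3 - <<'E'
from plant import telemetry, cams
import numpy as np
s=telemetry.get_state(); print(s['time_s'],s['tcp_pos'],s['eef_rot'],s['contact_force'])
f=cams.capture('wrist')['frame'].astype(int).mean(2).astype(int)
print([(r,int(f[r,277])) for r in range(80,96)],[(r,int(f[r,277])) for r in range(140,152)])
E
```

```text
23.75 [ 0.57752351 -0.05218818  0.18962694] [ 1.79998415e+02  9.24445729e-04 -7.05375226e-01] [ 0.65509745  0.68654273 -3.00710241]
[(80, 244), (81, 247), (82, 247), (83, 248), (84, 255), (85, 224), (86, 55), (87, 65), (88, 78), (89, 167), (90, 170), (91, 165), (92, 169), (93, 165), (94, 166), (95, 166)] [(140, 235), (141, 231), (142, 232), (143, 233), (144, 232), (145, 235), (146, 236), (147, 233), (148, 127), (149, 111), (150, 121), (151, 122)]
```

```bash
python3 - <<'E'
from fit import *
def res2(p,wt=1):
    row=lambda s_,n:wproj(pt(p,s_,n,0))[1]
    w=lambda s_,n,h:wproj(pt(p,s_,n,h))[0]-wproj(pt(p,s_,n,-h))[0]
    e=[row(0,.0255)-84.8,row(.043,.026)-138,row(.043,.017)-147.7]
    def wrow(R,n,h):  # width where face crosses image row R
        from scipy.optimize import brentq
        s_=brentq(lambda q:row(q,n)-R,-.02,.14); return w(s_,n,h)
    e+=[wt*(wrow(R,n,h)-W) for R,n,h,W in((94,.026,.026,89.4),(106,.026,.026,93.2),(118,.026,.026,97),(130,.026,.026,100.2),(154,.017,.017,65.3),(172,.017,.017,67.7),(184,.017,.017,70.3))]
    return np.array(e)
for wt in(.2,1):
    r=least_squares(res2,[.85,.074,.05],args=(wt,));print(np.degrees(r.x[0]),r.x[1:],r.fun.round(1))
E
```

```text
47.702021015056786 [0.07712859 0.05250742] [-0.2 -0.6  0.7  0.1 -0.  -0.2 -0.2 -0.2 -0.2 -0.4]
46.3340032590549 [0.0762202  0.05135828] [ 0.4 -1.   0.7  0.7  0.4 -0.1 -0.1 -0.2  0.  -0.9]
```

Request:
carry_out:
  commands: [0, 0, 0.13, 0, 1, 0, 0, 0, 0, 1, 0, 0, 0, 0, 1, 0, 0, 0, 0, 1, 0, 0, 0, 0, 1, 0, 0, 0, 0, 1, 0, 0, 0, 0, 1, 0, 0, 0, 0, 1]

```text
time_s: 24.6
tcp_pos: [0.5775, -0.0522, 0.1948]
eef_rot: [180.0, 0.0, -0.7]
contact_force: [0.1, -0.4, -3.0]
gripper_width: 0.0338
```

Request:
carry_out:
  commands: [0, 0, 0, 0, 1, 0, 0, 0, 0, 1, 0, 0, 0, 0, 1, 0, 0, 0, 0, 1, 0, 0, 0, 0, 1, 0, 0, 0, 0, 1, 0, 0, 0, 0, 1, 0, 0, 0, 0, 1]

```text
time_s: 25.4
tcp_pos: [0.5775, -0.0522, 0.1948]
eef_rot: [-180.0, -0.0, -0.7]
contact_force: [-0.3, 0.5, -2.0]
gripper_width: 0.0343
```

Request:
carry_out:
  commands: [0, 0, 0, 0, 1, 0, 0, 0, 0, 1, 0, 0, 0, 0, 1, 0, 0, 0, 0, 1, 0, 0, 0, 0, 1, 0, 0, 0, 0, 1, 0, 0, 0, 0, 1, 0, 0, 0, 0, 1]

```text
time_s: 26.2
tcp_pos: [0.5775, -0.0522, 0.1948]
eef_rot: [-180.0, -0.0, -0.7]
contact_force: [0.3, 0.3, -2.8]
gripper_width: 0.0339
```

Request:
carry_out:
  commands: [0, 0, 0, 0, 1, 0, 0, 0, 0, 1, -0.2, 0, 0, 0, 1, -0.4, 0, 0, 0, 1, -0.5, 0, 0, 0, 1, -0.5, 0, 0, 0, 1, -0.4, 0, 0.3, 0, 1, 0, 0, 0.6, 0, 1]

```text
time_s: 27.0
tcp_pos: [0.4937, -0.0525, 0.2297]
eef_rot: [180.0, 0.2, -0.7]
contact_force: [2.0, -0.3, -2.2]
gripper_width: 0.0337
```

Request:
carry_out:
  commands: [0, 0.1, 0.6, 0, 1, -0.25, 0.68, 0.3, -0.93, 1, -0.25, 0.68, 0, -0.93, 1, -0.25, 0.68, 0, -0.93, 1, -0.25, 0.68, 0, -0.93, 1, -0.25, 0.68, 0, -0.93, 1, -0.25, 0.68, 0, -0.93, 1, -0.25, 0.68, 0, -0.93, 1]

```text
time_s: 27.8
tcp_pos: [0.4264, 0.143, 0.267]
eef_rot: [-180.0, -0.0, -26.9]
contact_force: [-0.9, 0.8, -2.4]
gripper_width: 0.0341
```

Request:
carry_out:
  commands: [-0.25, 0.68, 0, -0.93, 1, -0.25, 0.68, 0, -0.93, 1, -0.25, 0.68, 0, -0.93, 1, -0.25, 0.68, 0, -0.93, 1, -0.25, 0.68, 0, -0.93, 1, -0.25, 0.68, 0, -0.93, 1, -0.25, 0.68, 0, -0.93, 1, -0.25, 0.68, 0, -0.93, 1]

```text
time_s: 28.6
tcp_pos: [0.3466, 0.3605, 0.267]
eef_rot: [-180.0, 0.0, -56.7]
contact_force: [1.9, 0.3, -1.9]
gripper_width: 0.0341
```

Request:
carry_out:
  commands: [-0.2, 0.5, 0, -0.93, 1, 0, 0, 0, 0, 1, 0, 0, 0, 0, 1]

```text
time_s: 28.9
tcp_pos: [0.339, 0.3797, 0.2666]
eef_rot: [180.0, -0.0, -60.1]
contact_force: [0.5, -0.3, -2.8]
gripper_width: 0.034
```

Request:
carry_out:
  commands: [-0.12, 0.04, -0.8, -0.08, 1, 0, 0, -0.9, 0, 1, 0, 0, -0.9, 0, 1, 0, 0, -0.8, 0, 1, 0, 0, -0.7, 0, 1, 0, 0, -0.4, 0, 1, 0, 0, -0.2, 0, 1, 0, 0, -0.05, 0, 1]

```text
time_s: 29.7
tcp_pos: [0.3349, 0.3806, 0.0765]
eef_rot: [180.0, -0.0, -60.6]
contact_force: [-1.4, -1.1, -1.5]
gripper_width: 0.0337
```

Request:
carry_out:
  commands: [0, 0, -0.08, 0, 1, 0, 0, -0.05, 0, 1, 0, 0, 0, 0, 1]

```text
time_s: 30.0
tcp_pos: [0.3349, 0.3817, 0.0721]
eef_rot: [-180.0, 0.0, -60.5]
contact_force: [0.9, 0.0, -2.0]
gripper_width: 0.0341
```

Request:
carry_out:
  commands: [0, 0, -0.04, 0, 1, 0, 0, 0, 0, 1]

```text
time_s: 30.2
tcp_pos: [0.3349, 0.3821, 0.0712]
eef_rot: [-179.9, 0.0, -60.5]
contact_force: [-3.0, -0.0, 6.0]
gripper_width: 0.0338
```

Request:
carry_out:
  commands: [0, 0, -0.03, 0, 1, 0, 0, 0, 0, 1]

```text
time_s: 30.4
tcp_pos: [0.335, 0.3827, 0.0707]
eef_rot: [-179.9, 0.1, -60.5]
contact_force: [-5.3, -0.5, 12.8]
gripper_width: 0.0337
```

Request:
carry_out:
  commands: [0, 0, 0.03, 0, 1, 0, 0, 0, 0, 1, 0.056, -0.099, 0.07, 0, 1, 0.058, -0.102, 0.065, 0, 1, 0.06, -0.106, 0.06, 0, 1, 0.062, -0.108, 0.055, 0, 1, 0.064, -0.111, 0.047, 0, 1, 0.065, -0.113, 0.04, 0, 1]
  grip_force: 3

```text
time_s: 31.2
tcp_pos: [0.3496, 0.3553, 0.0836]
eef_rot: [180.0, -0.0, -60.6]
contact_force: [1.5, 1.4, -0.5]
gripper_width: 0.0339
```

Request:
carry_out:
  commands: [0.066, -0.115, 0.033, 0, 1, 0.067, -0.116, 0.025, 0, 1, 0.067, -0.117, 0.018, 0, 1, 0.067, -0.117, 0.01, 0, 1, 0.067, -0.117, 0.002, 0, 1, 0.067, -0.117, -0.006, 0, 1, 0.067, -0.116, -0.015, 0, 1, 0.067, -0.116, -0.022, 0, 1]

```text
time_s: 32.0
tcp_pos: [0.3708, 0.318, 0.0852]
eef_rot: [180.0, -0.0, -60.6]
contact_force: [0.7, -0.2, 1.4]
gripper_width: 0.0339
```

Request:
carry_out:
  commands: [0.066, -0.115, -0.03, 0, 1, 0.06, -0.104, -0.035, 0, 1, 0, 0, -0.03, 0, 1, 0, 0, 0, 0, 1]

```text
time_s: 32.4
tcp_pos: [0.3757, 0.3093, 0.0813]
eef_rot: [180.0, -0.0, -60.6]
contact_force: [0.0, -1.4, 1.4]
gripper_width: 0.0339
```

```bash
python3 - <<'E'
from plant import telemetry, cams
import numpy as np
s=telemetry.get_state(); print(s['time_s'],s['tcp_pos'],s['eef_rot'],s['contact_force'])
f=cams.capture('wrist')['frame'].astype(int).mean(2).astype(int)
print([(r,int(f[r,277])) for r in range(80,260,4)])
for r in (130,150,170,190,210,230):
    row=f[r,190:365]; print(r,[ (190+i,int(row[i]),int(row[i+1])) for i in range(174) if abs(row[i+1]-row[i])>35])
E
```

```text
32.4 [0.37571538 0.30934631 0.08126787] [ 1.79960258e+02 -3.16761498e-02 -6.05637839e+01] [ 0.00698854 -1.42425252  1.35373708]
[(80, 231), (84, 226), (88, 236), (92, 231), (96, 233), (100, 232), (104, 230), (108, 231), (112, 231), (116, 233), (120, 232), (124, 235), (128, 230), (132, 233), (136, 233), (140, 232), (144, 235), (148, 237), (152, 70), (156, 68), (160, 66), (164, 61), (168, 64), (172, 65), (176, 65), (180, 61), (184, 5), (188, 142), (192, 141), (196, 153), (200, 192), (204, 199), (208, 196), (212, 40), (216, 64), (220, 62), (224, 56), (228, 64), (232, 60), (236, 60), (240, 62), (244, 60), (248, 60), (252, 61), (256, 64)]
130 []
150 [(259, 221, 110), (260, 110, 152), (261, 152, 80), (262, 80, 9), (286, 55, 166), (287, 166, 220)]
170 [(223, 228, 111), (224, 111, 16), (324, 15, 74), (325, 74, 239)]
190 [(202, 247, 164), (203, 164, 247), (208, 245, 156), (209, 156, 32), (241, 26, 96), (242, 96, 150), (312, 154, 82), (313, 82, 8), (338, 6, 70), (339, 70, 146), (343, 116, 178), (344, 178, 233), (349, 243, 178), (351, 162, 245), (355, 239, 180), (356, 180, 240), (363, 252, 175)]
210 [(204, 143, 0), (235, 13, 71), (236, 71, 171), (317, 183, 134), (318, 134, 45), (319, 45, 1), (344, 25, 105), (345, 105, 145), (348, 125, 230), (350, 255, 184), (351, 184, 125), (354, 128, 255), (355, 255, 130)]
230 [(204, 148, 62), (205, 62, 7), (236, 24, 118), (237, 118, 183), (245, 176, 64), (308, 39, 153), (309, 153, 201), (317, 164, 74), (318, 74, 9), (343, 24, 186), (344, 186, 243), (357, 252, 197), (358, 197, 138)]
```

```bash
cat > up.py <<'E'
from fit import *
from plant import telemetry, cams
def fitup(f,s0):
    g=f.astype(int).mean(2)
    col=g[:,277]
    print([(r,int(col[r])) for r in range(180,216)])
E
python3 - <<'E'
from up import *
s0=telemetry.get_state();f=cams.capture('wrist')['frame'];fitup(f,s0)
g=f.astype(int).mean(2)
for r in(196,200,206):print(r,[(190+i,int(g[r,190+i]),int(g[r,191+i])) for i in range(174) if abs(g[r,191+i]-g[r,190+i])>35])
def rr(p):
    row=lambda s_,n:wproj(pt(p,s_,n,0))[1]
    w=lambda s_,n,h:wproj(pt(p,s_,n,h))[0]-wproj(pt(p,s_,n,-h))[0]
    return np.array([row(0,.0255)-183.5,row(.043,.026)-198,row(.043,.017)-211,w(.043,.026,.026)-82.5,w(.001,.026,.026)-70])
q=least_squares(rr,[0.05,0,.08]);print(np.degrees(q.x[0]),q.x,q.fun.round(1))
R=Ro.from_euler('xyz',s0['eef_rot'],degrees=True).as_matrix()
print(s0['tcp_pos']+R@pt(q.x,0,0,0))
E
```

```text
[(180, 59), (181, 52), (182, 61), (183, 60), (184, 11), (185, 13), (186, 115), (187, 149), (188, 142), (189, 143), (190, 144), (191, 144), (192, 145), (193, 146), (194, 143), (195, 142), (196, 150), (197, 172), (198, 186), (199, 188), (200, 195), (201, 191), (202, 195), (203, 197), (204, 196), (205, 196), (206, 193), (207, 193), (208, 197), (209, 199), (210, 201), (211, 163), (212, 45), (213, 52), (214, 59), (215, 61)]
196 [(207, 140, 0), (237, 14, 73), (238, 73, 153), (244, 165, 204), (247, 193, 152), (315, 148, 107), (316, 107, 35), (341, 36, 96), (342, 96, 138)]
200 [(205, 147, 58), (206, 58, 6), (236, 34, 139), (237, 139, 187), (317, 181, 109), (318, 109, 25), (342, 30, 103)]
206 [(204, 143, 61), (205, 61, 10), (235, 21, 90), (236, 90, 176), (317, 184, 142), (318, 142, 51), (319, 51, 10), (343, 2, 80), (344, 80, 146)]
3.2217259252343697 [0.05622972 0.00123433 0.07979188] [-0.1 -0.3  0.4  0.4 -0.8]
[0.37625249 0.3083581  0.00149654]
```

Request:
carry_out:
  commands: [0.02, -0.035, 0, 0, 1, 0.02, -0.035, 0, 0, 1, 0, 0, 0, 0, 0.1, 0, 0, 0, 0, 0, 0, 0, 0, 0, -0.3, 0, 0, 0, 0, -0.6, 0, 0, 0, 0, -1, 0, 0, 0, 0, -1]

```text
time_s: 33.3
tcp_pos: [0.3774, 0.307, 0.0815]
eef_rot: [180.0, -0.0, -60.5]
contact_force: [0.3, -0.8, 0.3]
gripper_width: 0.0704
```

Request:
carry_out:
  commands: [0, 0, 0, 0, -1, 0, 0, 0, 0, -1, 0, 0, 0.3, 0, -1, 0, 0, 0.6, 0, -1, 0, 0, 0.9, 0, -1, 0, 0, 0.9, 0, -1, 0, 0, 1, 0, -1, 0, 0, 1, 0, -1]

```text
time_s: 34.1
tcp_pos: [0.3771, 0.3067, 0.2712]
eef_rot: [-180.0, 0.0, -60.5]
contact_force: [0.9, 0.9, 0.5]
gripper_width: 0.0875
```

Request:
carry_out:
  commands: [0, 0, 0.9, 0, -1, 0, 0, 0, 0, -1, 0, 0, 0, 0, -1]

```text
time_s: 34.4
tcp_pos: [0.3773, 0.3073, 0.3061]
eef_rot: [-179.9, 0.1, -60.5]
contact_force: [-0.9, -1.2, -1.9]
gripper_width: 0.0876
```

```bash
python3 - <<'E'
from up import *
import cv2
s0=telemetry.get_state();c0=cams.capture('wrist');f=c0['frame'];g=f.astype(int).mean(2).astype(int)
print(s0['time_s'],s0['tcp_pos'],s0['eef_rot'])
s6,_=pickle.load(open('w6.pkl','rb'))
print('col',[(r,g[r,277].item()) for r in range(130,215,2)])
for r in(150,165,176,190):print(r,[(230+i,g[r,230+i].item(),g[r,231+i].item()) for i in range(100) if abs(g[r,231+i]-g[r,230+i])>30])
E
```

```text
34.4 [0.3773286  0.3072777  0.30608484] [-1.79919938e+02  7.39486829e-02 -6.05478682e+01]
col [(130, 200), (132, 194), (134, 201), (136, 197), (138, 195), (140, 206), (142, 0), (144, 56), (146, 55), (148, 49), (150, 51), (152, 51), (154, 51), (156, 52), (158, 48), (160, 69), (162, 118), (164, 243), (166, 250), (168, 254), (170, 93), (172, 49), (174, 46), (176, 42), (178, 44), (180, 43), (182, 65), (184, 72), (186, 67), (188, 73), (190, 68), (192, 70), (194, 69), (196, 67), (198, 62), (200, 66), (202, 68), (204, 65), (206, 64), (208, 67), (210, 66), (212, 54), (214, 4)]
150 [(252, 199, 33), (299, 28, 111), (300, 111, 180)]
165 [(240, 224, 129), (241, 129, 7), (242, 7, 44), (257, 31, 119), (258, 119, 246), (296, 254, 175), (297, 175, 42), (311, 31, 201)]
176 [(238, 124, 0), (257, 2, 83), (258, 83, 150), (263, 143, 48), (291, 32, 122), (292, 122, 166), (296, 155, 111), (297, 111, 26), (313, 5, 66), (314, 66, 102)]
190 [(239, 113, 70), (240, 70, 1), (257, 0, 73), (258, 73, 148), (261, 130, 38), (293, 47, 93), (294, 93, 143), (296, 159, 106), (297, 106, 2), (312, 10, 91)]
```

Request:
carry_out:
  commands: [0.117, -0.48, 0, 0.935, 1, 0.117, -0.48, 0, 0.935, 1, 0.117, -0.48, 0, 0.935, 1, 0.117, -0.48, 0, 0.935, 1, 0.117, -0.48, 0, 0.935, 1, 0.117, -0.48, 0, 0.935, 1, 0.117, -0.48, 0, 0.935, 1, 0.117, -0.48, 0, 0.935, 1]
  grip_force: 20

```text
time_s: 35.25
tcp_pos: [0.4143, 0.1523, 0.304]
eef_rot: [179.9, 0.1, -30.5]
contact_force: [0.1, -0.6, 0.1]
gripper_width: 0.029
```

Request:
carry_out:
  commands: [0.117, -0.48, 0, 0.935, 1, 0.117, -0.48, 0, 0.935, 1, 0.117, -0.48, 0, 0.935, 1, 0.117, -0.48, 0, 0.935, 1, 0.117, -0.48, 0, 0.935, 1, 0.117, -0.48, 0, 0.935, 1, 0.117, -0.48, 0, 0.935, 1, 0.117, -0.48, 0, 0.935, 1]

```text
time_s: 36.05
tcp_pos: [0.4517, -0.0011, 0.304]
eef_rot: [180.0, 0.1, -0.6]
contact_force: [0.5, 0.3, 0.2]
gripper_width: 0.0006
```

Request:
carry_out:
  commands: [0, 0, -0.8, 0, 1, 0, 0, -0.9, 0, 1, 0, 0, -0.9, 0, 1, 0, 0, -0.9, 0, 1, 0, 0, -0.9, 0, 1, 0, 0, -0.6, 0, 1, 0, 0, -0.2, 0, 1, 0, 0, 0, 0, 1]

```text
time_s: 36.85
tcp_pos: [0.4511, -0.0007, 0.0961]
eef_rot: [179.9, 0.2, -0.7]
contact_force: [0.2, -0.0, 1.3]
gripper_width: 0.0003
```

Request:
carry_out:
  commands: [0.1, 0, 0, 0, 1, 0.1, 0, 0, 0, 1, 0.1, 0, 0, 0, 1, 0, 0, 0, 0, 1]

```text
time_s: 37.25
tcp_pos: [0.4626, -0.0004, 0.0978]
eef_rot: [180.0, 0.2, -0.8]
contact_force: [-8.7, 3.0, 5.9]
gripper_width: 0.0005
```

```bash
python3 - <<'E'
import numpy as np
t=np.radians(np.linspace(70,6,25))
for i in range(0,24): print(round(np.degrees(t[i+1])),np.round([-.19*(np.sin(t[i+1])-np.sin(t[i]))/.04,.19*(np.cos(t[i+1])-np.cos(t[i]))/.04],3))
E
```

```text
67 [0.08  0.206]
65 [0.09  0.202]
62 [0.099 0.198]
59 [0.108 0.193]
57 [0.117 0.187]
54 [0.126 0.182]
51 [0.134 0.176]
49 [0.142 0.169]
46 [0.15  0.163]
43 [0.157 0.155]
41 [0.164 0.148]
38 [0.171 0.14 ]
35 [0.177 0.132]
33 [0.183 0.124]
30 [0.189 0.115]
27 [0.194 0.106]
25 [0.199 0.097]
22 [0.203 0.088]
19 [0.207 0.078]
17 [0.21  0.068]
14 [0.213 0.058]
11 [0.216 0.048]
9 [0.218 0.038]
6 [0.219 0.028]
```

Request:
carry_out:
  commands: [0.09, 0, 0.2, 0, 1, 0.09, 0, 0.2, 0, 1, 0.1, 0, 0.195, 0, 1, 0.108, 0, 0.19, 0, 1, 0.117, 0, 0.187, 0, 1, 0.126, 0, 0.18, 0, 1, 0.134, 0, 0.176, 0, 1, 0.142, 0, 0.169, 0, 1]

```text
time_s: 38.05
tcp_pos: [0.4952, -0.001, 0.1572]
eef_rot: [180.0, 0.6, -0.8]
contact_force: [-22.3, 4.9, 12.9]
gripper_width: 0.0004
```

Request:
carry_out:
  commands: [0, 0, 0.12, 0, 1, 0, 0, 0, 0, 1]

```text
time_s: 38.25
tcp_pos: [0.4995, -0.0005, 0.1632]
eef_rot: [180.0, 0.1, -0.7]
contact_force: [-8.2, 1.1, 5.8]
gripper_width: 0.0007
```

```bash
python3 - <<'E'
from plant import telemetry, cams
from h import *
import cv2
s=telemetry.get_state();print(s['tcp_pos'],s['contact_force'],s['moment'])
c=cams.capture('wrist');cv2.imwrite('pics/w10.png',c['frame'][:,:,::-1])
g=c['frame'].astype(int).mean(2).astype(int)
# columns left/right of the fingers: profile along rows for bar/door edge
for col in(200,230,330,360):print(col,[(r,g[r,col].item(),g[r+1,col].item()) for r in range(60,300) if abs(g[r+1,col]-g[r,col])>25])
E
```

```text
[ 0.49952445 -0.00053008  0.16320342] [-8.17532081  1.10386314  5.79121605] [0.1735229  3.18945955 0.01165582]
200 [(187, 222, 163), (188, 163, 117), (214, 129, 39)]
230 [(176, 238, 175), (214, 125, 45)]
330 [(188, 198, 168), (189, 168, 119), (214, 124, 17)]
360 [(189, 173, 202), (213, 224, 171), (214, 171, 11), (215, 11, 40), (271, 52, 19)]
```

Request:
carry_out:
  commands: [0.13, 0, 0.16, 0, 1, 0.14, 0, 0.16, 0, 1, 0.15, 0, 0.155, 0, 1, 0.16, 0, 0.148, 0, 1, 0.165, 0, 0.14, 0, 1, 0.17, 0, 0.132, 0, 1, 0.178, 0, 0.124, 0, 1, 0, 0, 0, 0, 1]

```text
time_s: 39.1
tcp_pos: [0.5461, 0.0002, 0.2037]
eef_rot: [-180.0, -0.1, -0.7]
contact_force: [-2.0, -0.3, 0.4]
gripper_width: 0.0002
```

Request:
carry_out:
  commands: [0.19, 0, 0.08, 0, 1, 0.195, 0, 0.08, 0, 1, 0.2, 0, 0.075, 0, 1, 0.2, 0, 0.07, 0, 1, 0.2, 0, 0.06, 0, 1, 0.2, 0, 0.055, 0, 1, 0.2, 0, 0.045, 0, 1, 0, 0, 0, 0, 1]

```text
time_s: 39.9
tcp_pos: [0.6012, -0.0, 0.2214]
eef_rot: [-180.0, -0.1, -0.7]
contact_force: [0.2, -0.7, 0.3]
gripper_width: 0.0002
```

Request:
carry_out:
  commands: [0.12, 0, 0.01, 0, 1, 0.12, 0, 0.01, 0, 1, 0.12, 0, 0.01, 0, 1, 0.12, 0, 0.01, 0, 1, 0.12, 0, 0, 0, 1, 0.1, 0, 0, 0, 1, 0.06, 0, 0, 0, 1, 0, 0, 0, 0, 1]

```text
time_s: 40.7
tcp_pos: [0.6304, -0.0001, 0.2229]
eef_rot: [-180.0, -0.0, -0.7]
contact_force: [-0.2, -0.1, -0.1]
gripper_width: 0.0007
```

Request:
carry_out:
  commands: [0.05, 0, 0, 0, 1, 0.05, 0, 0, 0, 1, 0.05, 0, 0, 0, 1, 0, 0, 0, 0, 1]

```text
time_s: 41.1
tcp_pos: [0.6364, -0.0001, 0.2231]
eef_rot: [-180.0, -0.0, -0.7]
contact_force: [0.9, 0.6, 1.2]
gripper_width: 0.0006
```

Request:
carry_out:
  commands: [0.05, 0, 0, 0, 1, 0.05, 0, 0, 0, 1, 0, 0, 0, 0, 1]

```text
time_s: 41.4
tcp_pos: [0.6403, -0.0001, 0.2231]
eef_rot: [-180.0, -0.0, -0.7]
contact_force: [-0.3, 0.0, -0.2]
gripper_width: 0.0004
```

Request:
carry_out:
  commands: [0.04, 0, 0, 0, 1, 0.03, 0, 0, 0, 1, 0, 0, 0, 0, 1]

```text
time_s: 41.7
tcp_pos: [0.641, -0.0002, 0.2231]
eef_rot: [180.0, 0.2, -0.7]
contact_force: [-8.3, 1.1, 5.2]
gripper_width: 0.0006
```

Request:
carry_out:
  commands: [0.04, 0, 0, 0, 1, 0.03, 0, 0, 0, 1, 0, 0, 0, 0, 1]

```text
time_s: 42.0
tcp_pos: [0.6411, -0.0002, 0.223]
eef_rot: [180.0, 0.5, -0.7]
contact_force: [-19.2, 3.2, 11.0]
gripper_width: 0.0001
```

Request:
carry_out:
  commands: [-0.1, 0, 0, 0, 1, -0.3, 0, 0, 0, 1, -0.6, 0, 0, 0, 1, -0.9, 0, 0, 0, 1, -0.9, 0, 0.5, 0, 1, -0.5, 0, 0.9, 0, 1, 0, 0, 0.9, 0, 1, 0, 0, 0, 0, 1]

```text
time_s: 42.8
tcp_pos: [0.5153, -0.0001, 0.3211]
eef_rot: [-179.9, -0.6, -0.7]
contact_force: [-0.0, 0.3, -0.5]
gripper_width: 0.0008
```

Request:
carry_out:
  commands: [0, 0.9, 0, 0, 1, 0, 0.9, 0, 0, 1, 0, 0.9, 0, 0, 1, 0, 0.9, 0, 0, 1, 0, 0.9, 0, 0, 1, 0, 0.9, 0, 0, 1, 0, 0.6, 0, 0, 1, 0, 0, 0, 0, 1]

```text
time_s: 43.6
tcp_pos: [0.5134, 0.2424, 0.314]
eef_rot: [180.0, 0.0, -0.6]
contact_force: [0.0, -1.1, -0.6]
gripper_width: 0.0002
```

```bash
python3 - <<'E'
from h import *
from plant import telemetry, cams
import pickle,cv2
s=telemetry.get_state();print(s['time_s'],s['tcp_pos'],s['contact_force'])
_,d=pickle.load(open('cap0.pkl','rb'));A0=d['scene'];A=cams.capture('scene');B0=d['side'];B=cams.capture('side')
for nm,C in(('old',A0),('new',A)):
    g=C['frame'].astype(int).mean(2)
    print(nm,'bar rows',[int(g[r,262:315].mean()) for r in range(210,240)])
print('predicted bar centre row: closed',proj(A,[.6605-.0,0,.24])[0],'ajar .09',proj(A,[.6434,0,.2392])[0])
# bystanders & scanner: masked differences
for nm,C0,C,boxes in(('scene',A0,A,dict(box=(160,120,210,175),ice=(115,220,165,295),jar=(408,225,445,262),scanner=(370,135,420,190))),):
    for k,(x0,y0,x1,y1) in boxes.items():
        a=C0['frame'][y0:y1,x0:x1].astype(float).mean(2);b=C['frame'][y0:y1,x0:x1].astype(float).mean(2)
        print(k,'meandiff',abs(a-b).mean().round(1),'shift',np.round(cv2.phaseCorrelate(a,b)[0],2))
def blob(C,x0,y0,x1,y1,f):
    m=f(C['frame'][y0:y1,x0:x1].astype(int)).astype(np.uint8);n,l,st,ce=cv2.connectedComponentsWithStats(m);i=1+st[1:,4].argmax();return st[i,4],ce[i]+[x0,y0]
dk=lambda f:f.max(2)<45
wh=lambda f:f.min(2)>130
for C in(A0,A):print('black',blob(C,365,135,425,195,dk),'white',blob(C,375,140,415,180,wh))
E
```

```text
43.6 [0.51337641 0.24239579 0.31403339] [ 0.00114531 -1.10671322 -0.59729288]
old bar rows [120, 120, 121, 121, 120, 118, 113, 101, 84, 68, 57, 52, 50, 48, 51, 58, 65, 67, 66, 67, 70, 77, 90, 104, 112, 109, 101, 93, 90, 91]
new bar rows [134, 134, 134, 134, 133, 133, 132, 132, 131, 131, 131, 131, 127, 115, 97, 79, 66, 59, 57, 55, 58, 69, 85, 99, 109, 112, 107, 99, 94, 94]
predicted bar centre row: closed [288.1211656  228.26540092] ajar .09 [288.54635516 221.51571997]
box meandiff 13.6 shift [-0.05 -0.08]
ice meandiff 10.7 shift [0.08 0.64]
jar meandiff 13.0 shift [0.05 0.05]
scanner meandiff 43.1 shift [ 0.12 -0.2 ]
black (np.int32(541), array([392.61922366, 167.27911275])) white (np.int32(63), array([393.77777778, 165.47619048]))
black (np.int32(1547), array([395.61085973, 155.55138979])) white (np.int32(18), array([392.5       , 168.38888889]))
```

Request:
carry_out:
  commands: [0, -0.9, 0, 0, 1, 0, -0.9, 0, 0, 1, 0, -0.9, 0, 0, 1, 0, -0.9, 0, 0, 1, 0, -0.9, 0, 0, 1, 0, -0.9, 0, 0, 1, 0, -0.9, 0, 0, 1, 0, 0, 0, 0, 1]

```text
time_s: 44.5
tcp_pos: [0.5128, -0.0163, 0.3155]
eef_rot: [180.0, -0.0, -1.0]
contact_force: [-0.1, 1.0, -0.3]
gripper_width: 0.0005
```

```bash
python3 - <<'E'
from h import *
from plant import telemetry, cams
import pickle,cv2
s=telemetry.get_state();print(s['time_s'],s['tcp_pos'],s['contact_force'])
_,d=pickle.load(open('cap0.pkl','rb'))
for nm,bx in(('scene',dict(scanner=(370,135,420,190),ice=(115,220,165,295),jar=(408,225,445,262),box=(160,120,210,175))),('side',dict(scanner=(120,215,175,265),ice=(390,225,440,290),jar=(148,140,186,180),box=(320,318,360,372)))):
    C=cams.capture(nm)
    for k,(x0,y0,x1,y1) in bx.items():
        a=d[nm]['frame'][y0:y1,x0:x1].astype(float).mean(2);b=C['frame'][y0:y1,x0:x1].astype(float).mean(2)
        print(nm,k,abs(a-b).mean().round(1),np.round(cv2.phaseCorrelate(a,b)[0],2))
E
```

```text
44.5 [ 0.51279264 -0.01628991  0.31549006] [-0.13818291  0.99107516 -0.30561624]
scene scanner 13.9 [-0.13 -0.62]
scene ice 10.6 [0.05 0.38]
scene jar 13.1 [-0.01  0.04]
scene box 13.3 [0.04 0.09]
side scanner 50.4 [-0.27  0.38]
side ice 28.1 [-0.   -0.05]
side jar 69.1 [0.31 0.67]
side box 34.5 [ 0.02 -0.07]
```

The scanner is within about 2 mm of where it started, and it stands upright. The other objects have not moved. I'm handing in.

```bash
python3 -c "
from plant import r
print(r.close_job())"
```

```text
the job is handed in; nothing more can be done
None
```

I finished the whole job in order and handed it in at about 44.5 s, with the arm touching nothing. No verdict was reported.

**What I did**
- **Door down:** My first pull missed the bar. The fingertips contact about 20–25 mm shallower than the stated 22 mm ahead of the TCP, so I re-gripped lower. I then lowered the door in an arc with a finger under the bar until it rested on its stop.
- **Scan:** The arm could not tilt the tool, so I leaned the scanner over on its pad edge in a light grip, then clamped it. I held it in front of the label twice, for about 2.9 s and then about 2.4 s.
- **Scanner back:** I rocked it upright on the pad and released it.
- **Door closed:** I pushed it up the arc with the fingers closed. The contact force peaked at about 22 N in the readings, and the door met its stop slowly with a final press of 19 N.

**Last checks**
- **Door:** the bar appears at image row 228.5, against 228.3 predicted for fully closed.
- **Scanner:** upright, and within about 2 mm of its starting place near the pad centre.
- **Box, jar and ice pack:** no real movement in the scene camera. The largest shift was 0.4 px on the ice pack. In the side camera the jar and scanner crops differed strongly, probably because the arm was in view, so I gave those no weight.

**Where measurements disagreed**
- **Tilt:** the wrist-camera fits ranged from 44° to 48° and the tipping geometry gave about 50°. The true tilt may be 2–3° short of the 50° wanted, and in the worst case more.
- **Window height:** vision put it 6–8 mm lower than contact with the pad implied. I took the second hold 5 mm higher to cover both. That puts the range at roughly 65–73 mm and the aim within several millimetres of the label's middle.

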